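Fill and stack the bamboo tier tray on the wardrobe shelf

ROBOT

A 6-joint arm with a two-finger parallel gripper is mounted at the origin on the work surface. World frame = base frame: x ahead of the robot, y to its left, z up, the work surface at z = 0. Lengths are in mm, angles in degrees, forces in N, time in s.
With the tool pointing down it reaches from about 250 to 800 mm from the base axis. Payload 8.5 kg.
Tool frame: the origin (TCP) lies at the very end of the fingers, on their centre line; the grasp point (between the pads) lies 19 mm behind it; z points along the fingers, y is the direction in which the jaws open and shut (so a half turn about z gives the same grasp; the last joint's range is limited). The gripper opens to 85 mm and grips with 20 to 120 N. Pads are 22 mm wide; open, the fingers measure 114 mm over their backs; the gripper's body (76 mm by 85 mm) begins 54 mm behind the grasp point. The pads swing forward as they close: fully open they stand 13 mm farther back than shut.
Start: joints at [-73.453, 13.648, -0.773, 75.585, 0, 90], TCP at [149.507, -503.216, 231.276] pointing down, gripper open.
Joint ranges: [-152.45, 152.45], [-59.26, 108.67], [-65.41, 83.53], [-104.44, 129.93], [-82.83, 76.93], [-180, 180]. Speed limits (degrees/s): [127.2, 127.2, 159.86, 180, 180, 180].

INTERFACE

Orientations are given as [roll, pitch, yaw] about the fixed x, y, z axes, in that order (R = Rz(yaw) Ry(pitch) Rx(roll)).
In Python, from cell import arm gives the robot as it stands.
- The arm moves only by the tool carry_out, never from a script. Its argument "series" is a list of rows, each a list of 3 entries, a list of its own where there are three numbers: the shift along the tool's x, y, z in m, then the turn about the tool's z in degrees, then the finger opening in m, from 0 to 0.0854. A call has 1 to 5 rows; each row is the pose to reach, as a shift and turn from the pose commanded when the call began, along the tool's axes at that moment; what a row does not reach only later rows make up. A row lasts 1/10 s, in which the tool goes at most 50 mm and 8.59 degrees, less where a joint would pass 70% of its speed; a pose out of reach is approached as far as the arm can. A call with a gripper value outside its range is refused whole. The fingers move at their own pace and stop on an object; "squeeze" is the grip in N (left out, the last holds). Time passes only in rows, so rows that repeat a pose let the fingers close. It gives the time, the measured TCP pose, the force and the opening at its end, in the units of the state.
- arm.state(): the state, without advancing time (a new reading comes with each control period).
- arm.grab_frame(name): name is "scene" or "top" or "wrist"; returns the picture (384x512x3 uint8, blue, green, red); there is no depth.
- arm.camera_info(name): a dict with "mtx" (3x3 intrinsics, pixels), "camera_from_world" (4x4, takes a point from world to camera coordinates). Camera axes: x right, y up, looking along -z (the intrinsics and any distortion apply to the point x, -y, -z); pixel columns grow to the right and rows downward; lengths in mm; the calibration is good to about 2 mm. A picture is of the moment at which its call begins: read the wrist's pose just before it. camera_info takes no time and is no camera call; for the wrist camera it gives the pose at the moment of the call.
- arm.sign_off(): hands the job in, once; it reports no verdict.
The state is a dict: "t": time; "q": joint angles; "qd": joint speeds; "joint_torque": joint torques, N m; "tool_pos": TCP position; "tool_rot": TCP orientation; "force": force on the tool from outside, world axes, zero at the start; "torque": the same for the moment, N m; "grip_width": opening from 0.0 (shut) to 1.0 (fully open).
Only numpy, scipy, OpenCV 4.12 (cv2) and the standard library are available. Lean on these libraries where they do the work, as an engineer would, in place of code of your own. Each camera call takes 0.05 s, during which the arm holds its last target.

TASK

Fill the bamboo tray and stack it up on the bottom tier (the deep one without a divider): lay the comb flat in the bottom tier, seat the middle tier (the one with a divider across it) on it with the purple hair clip in either compartment, then seat the top tier (with the lengthwise divider) on that and stand the nail polish upright in its small corner compartment. Each tier must line up with the one below, its feet inside the rim below, either way round. Don't knock over or push away the cream jar, the lipstick or the hairbrush.

Things in the scene. Friction and masses are not known exactly. Their poses are not given: they have to be found in the camera images.
- tier_bottom: bottom tier, pale bamboo tray, loose, no divider; the stack is built on it. Outside 190 (x) x 130 (y) mm, like all tiers, walls 8, inside 174 x 114. Rim 60 mm, inner floor 12 mm above the origin (centre of underside, level of the feet's soles). All tiers: 4 round feet 13 mm across, 6 high, at x +-74, y +-44, that fit inside the rim below with 6 mm play. Middle tier seated: its origin 54 mm up.
- tier_middle: middle tier, same bamboo tray but shallower, loose, 0.3 kg. Rim 52 mm, inner floor 12 mm above the origin (centre of underside, at the feet's soles). One divider, 10 mm thick, top edge 50 mm up, across its middle (along y at x = 0), free to pinch over the origin, makes two compartments 82 (x) x 114 (y) mm. Top tier seated on it: its origin 46 mm above this one.
- tier_top: top tier, same bamboo tray, shallowest, loose, 0.28 kg. Rim 48 mm, inner floor 12 mm above the origin (centre of underside, at the feet's soles). Lengthwise divider, 10 mm thick, top edge 46 mm up, along x at y = 0, free to pinch over the origin. A short cross wall at x = 33 mm on the -y side closes off the small corner compartment, 50 x 52 mm, centred at x = 62, y = -31 mm.
- comb: dark wooden wide-tooth comb lying flat, loose, 145 mm long (x), 34 mm wide (y, teeth to +y), 11 mm thick, 35 g. Origin: centre of its underside.
- hair_clip: purple plastic claw clip standing on its teeth, loose, shut (rigid), 56 mm long (x), 28 mm wide (y), 22 mm high, with two thumb tabs in the middle up to 34 mm; 20 g. Grip its long sides (across y). Origin: centre of its underside.
- nail_polish: standing nail polish bottle, loose, 45 g: round red body 28 mm across and 31 mm high, black cylindrical cap 16 mm across from 33 to 66 mm height. Origin: centre of its underside, z up along the bottle.
- cream_jar: bystander: amber glass jar with a flat silver lid, 50 mm across, 38 mm high, loose. Origin: centre of its underside.
- lipstick: bystander: lipstick standing upright, black below and gold above, 20 mm across, 58 mm high, loose. Origin: centre of its underside.
- hair_brush: bystander: small green hairbrush lying bristles down, loose, about 150 mm long (x, handle to -x), 46 mm wide, 28 mm high. Origin: middle of its length, at shelf level. (Fixed things stand near the shelf's edges, clear of the work and under 0.23 m high: a cosmetics case at the far edge, a mirror, mug, books, tissue box, tin, stand.)
There are look-alikes about, which are no part of the job. What is shaped like the hair_clip but yellow is not meant.

How it is judged:
By the outcome, as a careful person would: the job done as asked, in the order asked, and still so for the second after the job is handed in, with the robot touching nothing.
It also fails if it takes over 134 s, if anything falls off the work surface, if the arm or the gripper's body presses on something with over 40 N, if the wrist force passes 120 N, or if a joint passes its speed limit or range.

## Working session

There is one attempt and no reset: what is moved stays moved. The work goes in short steps, Python scripts to look and compute and a tool call to move; the robot and the scene stay as the last step left them, time stands still between calls to the robot, and variables do not carry over. Pictures are saved under pics/ and viewed, and the job is handed in when it is done.

Besides the shell and the picture viewer there is one more tool, called as name(argument=value, ...) on one line, values as JSON. carry_out: Moves the arm, as the interface text tells. Its arguments: {"type":"object","properties":{"series":{"type":"array","items":{"type":"array"}},"squeeze":{"type":"number"}},"required":["series"]}

```bash
ls; mkdir -p pics; python3 - <<'E'
from cell import arm
import cv2,json
print(arm.state())
for n in ["scene","top","wrist"]:
    im=arm.grab_frame(n); cv2.imwrite(f"pics/{n}0.png",im)
    c=arm.camera_info(n); print(n,c)
E
```

```text
pics
{'t': 0.0, 'q': array([-7.34548535e+01,  1.36820978e+01, -8.17218317e-01,  7.55835887e+01,
        5.40922793e-04,  9.00004063e+01]), 'qd': array([-0.02358334, -0.01596944, -0.0245046 , -0.05037447,  0.00275752,
       -0.02406349]), 'joint_torque': array([ 3.02389577e-03, -5.38782442e+01,  3.46436512e+01,  1.88154884e-02,
        3.53327368e-04,  2.60060398e-05]), 'tool_pos': array([ 149.39005183, -502.86677859,  230.6653001 ]), 'tool_rot': array([-1.79917095e+02, -5.40334273e-04,  1.65447394e+01]), 'force': array([-0.21133365,  0.39788534, -0.62178306]), 'torque': array([-0.03404627,  0.04045711, -0.0179034 ]), 'grip_width': 0.9984194002131798}
scene {'mtx': array([[386.07124792,   0.        , 258.68284885],
       [  0.        , 386.07124792, 187.64639824],
       [  0.        ,   0.        ,   1.        ]]), 'camera_from_world': array([[-1.89609138e-01,  9.81617579e-01,  2.18014652e-02,
         9.40652262e+01],
       [-6.00025014e-01, -1.33419291e-01,  7.88777076e-01,
         2.68431482e+02],
       [ 7.77186179e-01,  1.36477917e-01,  6.14292618e-01,
        -1.35397173e+
[... 453 characters left out ...]
    [-1.39299290e-01,  1.17303384e-04,  9.90250319e-01,
        -1.09787730e+03],
       [ 0.00000000e+00,  0.00000000e+00,  0.00000000e+00,
         1.00000000e+00]])}
wrist {'mtx': array([[268.07110758,   0.        , 252.69235749],
       [  0.        , 268.07110758, 190.78884552],
       [  0.        ,   0.        ,   1.        ]]), 'camera_from_world': array([[ 2.84159538e-01, -9.58775486e-01, -1.71023173e-03,
        -5.23099854e+02],
       [ 9.15252988e-01,  2.71790924e-01, -2.97391427e-01,
         3.91061286e+01],
       [ 2.85596435e-01,  8.29413159e-02,  9.54754112e-01,
        -3.79359802e+02],
       [ 0.00000000e+00,  0.00000000e+00,  0.00000000e+00,
         1.00000000e+00]])}
```

View pics/scene0.png

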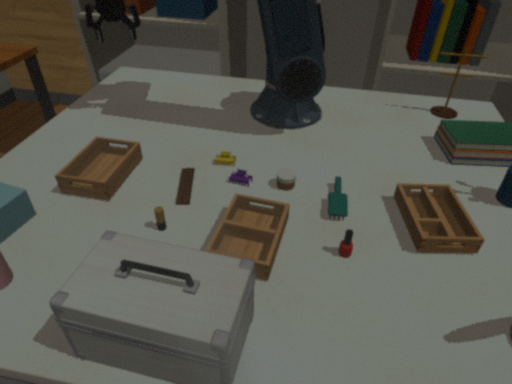

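View pics/top0.png

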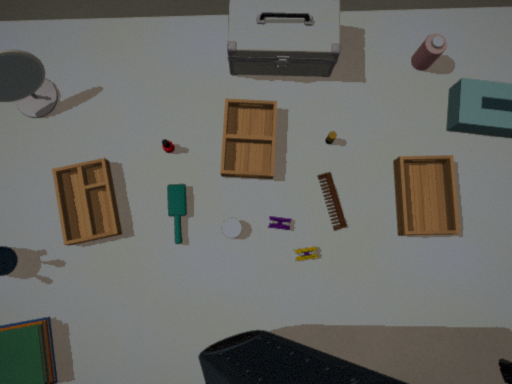

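View pics/wrist0.png

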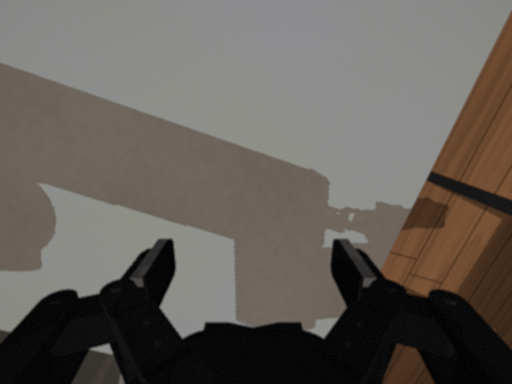

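```bash
cat > h.py <<'E'
import numpy as np, cv2
from cell import arm
def ray(info,uv):
    K=info["mtx"];T=info["camera_from_world"];R=T[:3,:3];t=T[:3,3]
    d=np.linalg.solve(K,np.array([uv[0],uv[1],1.0])); d=np.array([d[0],-d[1],-d[2]])
    return -R.T@t, R.T@d
def onplane(info,uv,z):
    o,d=ray(info,uv); return o+d*(z-o[2])/d[2]
def proj(info,p):
    T=info["camera_from_world"];c=T[:3,:3]@np.asarray(p,float)+T[:3,3]
    q=info["mtx"]@np.array([c[0],-c[1],-c[2]]); return q[:2]/q[2]
def go(x,y,z,yaw,cur=None):
    """print shift/turn (m,deg) from measured pose to world goal, tool pointing down"""
    s=arm.state(); p=s["tool_pos"]; a=s["tool_rot"][2]; r=np.radians(a)
    d=np.array([x,y,z])-p
    sx=d[0]*np.cos(r)+d[1]*np.sin(r); sy=d[0]*np.sin(r)-d[1]*np.cos(r)
    turn=(-(yaw-a)+90)%180-90
    print("shift",np.round([sx/1000,sy/1000,-d[2]/1000],4),"turn",round(turn,2),"| q",np.round(s["q"],1))
E
cat > look.py <<'E'
import cv2
im=cv2.imread("pics/top0.png")
for n,(x,y,w,h) in dict(a=(40,90,250,170),b=(215,85,260,180)).items():
    cv2.imwrite(f"pics/crop_{n}.png",cv2.resize(im[y:y+h,x:x+w],None,fx=3,fy=3,interpolation=cv2.INTER_CUBIC))
hsv=cv2.cvtColor(im,cv2.COLOR_BGR2HSV)
for p in [(427,195),(249,160),(75,200),(332,201),(337,205),(280,223),(168,146),(168,141),(331,137),(307,254),(200,300)]:
    print(p,hsv[p[1],p[0]])
E
python3 look.py
```

```text
(427, 195) [ 15 142 122]
(249, 160) [ 16 143 123]
(75, 200) [ 14 147 123]
(332, 201) [13 95 62]
(337, 205) [  9 153  60]
(280, 223) [141 208  65]
(168, 146) [176 204  10]
(168, 141) [179 166  83]
(331, 137) [ 21 198 102]
(307, 254) [143 189  58]
(200, 300) [ 70   6 129]
```

View pics/crop_a.png

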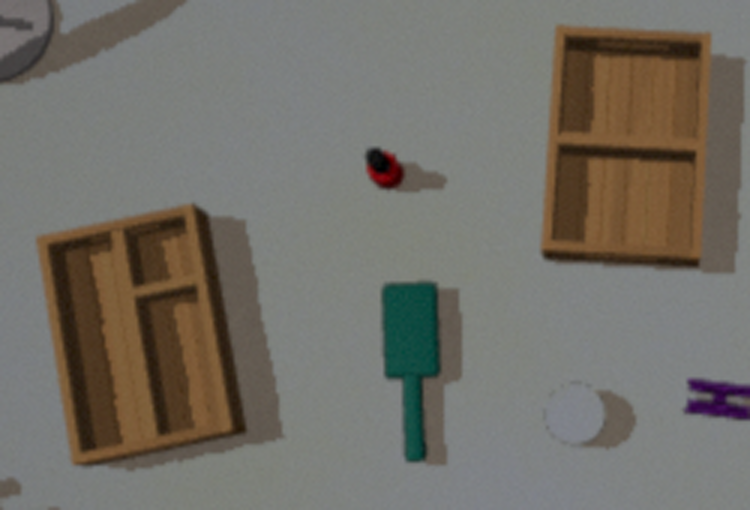

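View pics/crop_b.png

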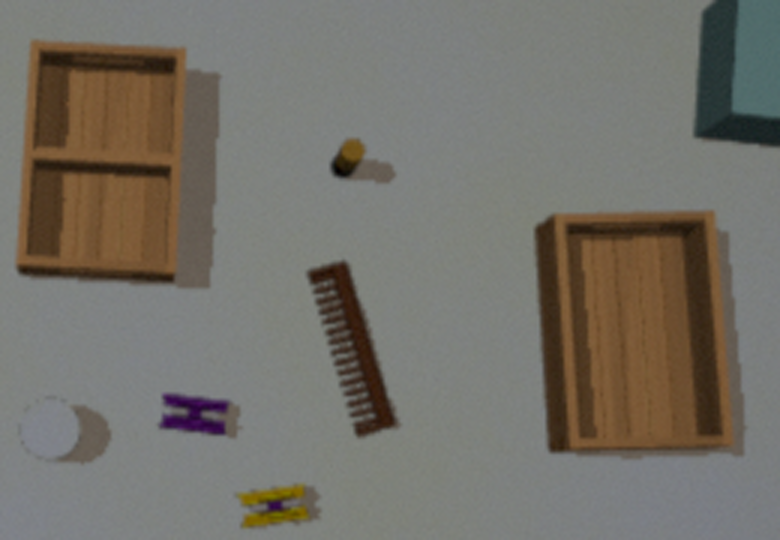

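```bash
cat > meas.py <<'E'
from h import *
info=arm.camera_info("top")
im=cv2.imread("pics/top0.png"); hsv=cv2.cvtColor(im,cv2.COLOR_BGR2HSV)
def tier(n,off,pts,z):
    P=np.array([onplane(info,(off[0]+(x+.5)/3-.5,off[1]+(y+.5)/3-.5),z) for x,y in pts])
    c=P.mean(0); s=[np.linalg.norm(P[i]-P[(i+1)%4]) for i in range(4)]
    d=(P[0]+P[1]-P[2]-P[3])/2
    print(n,"c",c.round(1),"sides",np.round(s,1),"long yaw",np.degrees(np.arctan2(d[1],d[0])).round(2),[np.degrees(np.arctan2(*(P[i]-P[j])[[1,0]])).round(1) for i,j in((0,3),(1,2))])
tier("top",(40,90),[(38,238),(193,206),(235,431),(76,464)],48)
tier("mid",(40,90),[(557,27),(711,33),(701,257),(544,250)],52)
tier("bot",(215,85),[(553,213),(714,211),(731,444),(568,449)],60)
def blob(n,m,z,box):
    mm=np.zeros_like(m);x,y,w,h=box;mm[y:y+h,x:x+w]=m[y:y+h,x:x+w]
    cs,_=cv2.findContours(mm,cv2.RETR_EXTERNAL,cv2.CHAIN_APPROX_NONE)
    pts=np.vstack([c for c in cs if len(c)>3])[:,0]
    W=np.array([onplane(info,p,z)[:2] for p in pts],np.float32)
    r=cv2.minAreaRect(W); print(n,"rect",np.round(r[0],1),np.round(r[1],1),round(r[2],1),"n",len(pts)); 
    return W
pur=cv2.inRange(hsv,(125,80,20),(160,255,255)); blob("clip",pur,22,(260,205,40,35))
yel=cv2.inRange(hsv,(18,120,60),(40,255,255)); 
comb=cv2.inRange(hsv,(0,80,20),(20,255,90)); blob("comb",comb,11,(312,165,40,70))
red=cv2.inRange(hsv,(165,120,40),(180,255,255))|cv2.inRange(hsv,(0,150,40),(8,255,255)); blob("polish red@20",red,20,(155,130,30,30))
blk=cv2.inRange(hsv,(0,0,0),(180,255,45)); blob("cap@60",blk,60,(155,130,30,30))
grn=cv2.inRange(hsv,(70,100,20),(95,255,255)); blob("brush",grn,25,(160,175,40,80))
for n,uv,z in (("jar",(231.7,227.5),38),("lipstick top",(332,133.5),58)): print(n,onplane(info,uv,z).round(1))
E
python3 meas.py
```

```text
top c [498.1 414.7  48. ] sides [128.7 189.  129.1 188.6] long yaw 11.14 [np.float64(11.1), np.float64(11.2)]
mid c [645.9  10.7  52. ] sides [128.3 189.4 127.9 188.9] long yaw -4.47 [np.float64(-4.4), np.float64(-4.5)]
bot c [ 489.3 -416.5   60. ] sides [130.5 188.5 129.2 190.9] long yaw -0.84 [np.float64(-0.6), np.float64(-1.0)]
clip rect [432.9 -58.2] [50.6 26.4] 81.2 n 85
comb rect [ 485.9 -192.4] [142.4  31.6] 13.8 n 269
polish red@20 rect [633.2 215.5] [27.6 23.4] 44.7 n 37
cap@60 rect [632.2 214.5] [19.6 12.1] 43.4 n 18
brush rect [462.5 195.3] [ 42.3 144.4] 89.8 n 141
jar [423.6  59.3  38. ]
lipstick top [ 645.9 -193.1   58. ]
```

```bash
python3 -c "
from h import *
go(486,-192,90,13.8)"
```

```text
shift [ 0.4112 -0.2022  0.1408] turn 2.75 | q [-73.5  13.7  -0.8  75.6   0.   90. ]
```

carry_out(series=[[[0.411,-0.202,0.141],2.75,0.06],[[0.411,-0.202,0.141],2.75,0.06],[[0.411,-0.202,0.141],2.75,0.06],[[0.411,-0.202,0.141],2.75,0.06],[[0.411,-0.202,0.141],2.75,0.06]], squeeze=40)

```text
t: 0.65
tool_pos: [326.0, -339.6, 157.2]
tool_rot: [180.0, -0.0, 13.8]
force: [-0.6, -1.4, 0.5]
grip_width: 0.698
```

```bash
python3 -c "
from h import *
go(486,-192,90,13.8)
s=arm.state();print(s['tool_pos'],s['qd'].round(1))"
```

```text
shift [ 0.1905 -0.1053  0.0672] turn -0.03 | q [-46.2  10.6 -16.   63.4   0.  120.1]
[ 325.99842121 -339.61559391  157.1522484 ] [ 58.2   4.7 -16.9 -22.   -0.   57.6]
```

carry_out(series=[[[0.19,-0.105,0.067],0,0.06],[[0.19,-0.105,0.067],0,0.06],[[0.19,-0.105,0.067],0,0.06],[[0.19,-0.105,0.067],0,0.06],[[0.19,-0.105,0.067],0,0.06]])

```text
t: 1.15
tool_pos: [486.2, -191.1, 89.4]
tool_rot: [-179.9, 0.0, 13.9]
force: [-0.4, -1.6, 0.8]
grip_width: 0.701
```

```bash
python3 -c "
from h import *
cv2.imwrite('pics/w1.png',arm.grab_frame('wrist'))
go(486,-192,3,13.8)
s=arm.state();print(s['tool_pos'],s['qd'].round(1))
i=arm.camera_info('wrist')
for a in (-72,0,72):
  c=np.radians(13.8); print(proj(i,(486+a*np.cos(c),-192+a*np.sin(c),11)))"
```

```text
shift [-0.0023  0.0018  0.0856] turn 0.2 | q [-2.130e+01  1.860e+01 -1.580e+01  5.560e+01  1.000e-01  1.447e+02]
[ 487.76811678 -189.73659937   88.55320354] [-3.8 -1.7 -1.2  1.9 -0.9 -5.2]
[255.77385116 272.282894  ]
[256.28331712 200.59452732]
[256.89597877 114.38521036]
```

View pics/w1.png

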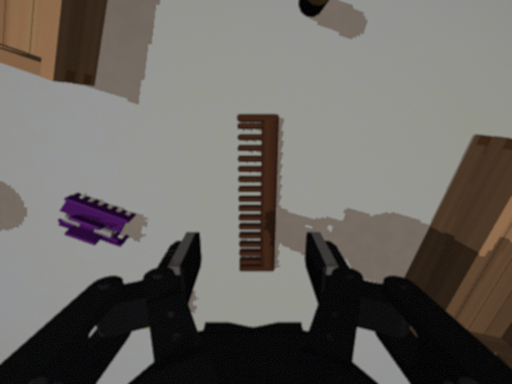

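carry_out(series=[[[0.0,0.001,0.04],0,0.06],[[0.0,0.001,0.075],0,0.06],[[0.0,0.001,0.086],0,0.06],[[0.0,0.001,0.086],0,0.06],[[0.0,0.001,0.086],0,0.06]])

```text
t: 1.7
tool_pos: [485.3, -195.2, 5.7]
tool_rot: [180.0, -0.0, 13.8]
force: [-0.5, 0.7, 0.6]
grip_width: 0.704
```

carry_out(series=[[[0.0,0.0,0.0],0,0.02],[[0.0,0.0,0.0],0,0.02],[[0.0,0.0,0.0],0,0.02],[[0.0,0.0,0.0],0,0.02],[[0.0,0.0,0.0],0,0.02]])

```text
t: 2.2
tool_pos: [485.7, -195.3, 6.4]
tool_rot: [179.9, -0.1, 13.8]
force: [-1.3, 0.8, 7.3]
grip_width: 0.378
```

carry_out(series=[[[0.0,0.0,-0.02],0,0.02],[[0.0,0.0,-0.05],0,0.02],[[0.0,0.0,-0.1],0,0.02],[[0.0,0.0,-0.11],0,0.02],[[0.0,0.0,-0.11],0,0.02]])

```text
t: 2.7
tool_pos: [486.3, -195.5, 117.5]
tool_rot: [179.8, -0.3, 13.8]
force: [0.2, 0.2, -0.5]
grip_width: 0.379
```

```bash
python3 -c "
from h import *
cv2.imwrite('pics/w2.png',arm.grab_frame('wrist'))
go(489,-416,115,-0.8)"
```

```text
shift [-0.049   0.2154  0.0006] turn 14.59 | q [-21.9  17.1 -13.6  59.1   0.  144.3]
```

View pics/w2.png

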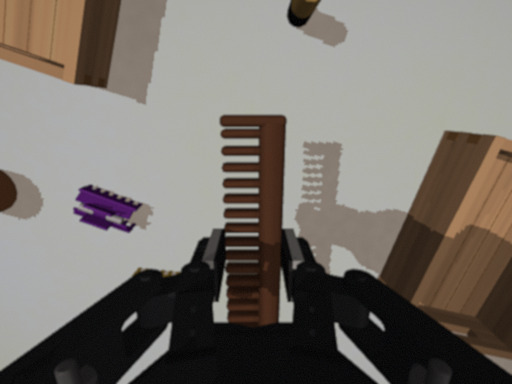

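Comb is held level between the pads (columns 222–285). Carry it to the bottom tier.

carry_out(series=[[[-0.049,0.216,0.0],14.6,0.02],[[-0.049,0.216,0.0],14.6,0.02],[[-0.049,0.216,0.0],14.6,0.02],[[-0.049,0.216,0.0],14.6,0.02],[[-0.049,0.216,0.0],14.6,0.02]])

```text
t: 3.25
tool_pos: [487.5, -419.8, 112.2]
tool_rot: [-180.0, 0.1, -1.0]
force: [1.1, -0.1, -1.4]
grip_width: 0.373
```

carry_out(series=[[[0.0,0.0,0.0],0,0.02],[[0.0,0.0,0.0],0,0.02]])

```text
t: 3.45
tool_pos: [487.6, -415.7, 112.7]
tool_rot: [-179.9, 0.1, -0.9]
force: [0.2, -0.5, 0.1]
grip_width: 0.38
```

```bash
python3 -c "
from h import *
cv2.imwrite('pics/w3.png',arm.grab_frame('wrist'))
go(489,-416,18,-0.8)
i=arm.camera_info('wrist')
for x in (-95,95):
  for y in (-65,65):
    c=np.radians(-.8);print(x,y,proj(i,(489+x*np.cos(c)-y*np.sin(c),-416.5+y*np.cos(c)+x*np.sin(c),60)).round())"
```

```text
shift [0.0011 0.0009 0.0952] turn -0.0 | q [-40.4  28.2   3.9  65.8   0.  140.4]
-95 -65 [329. 307.]
-95 65 [182. 307.]
95 -65 [353.  74.]
95 65 [159.  74.]
```

View pics/w3.png

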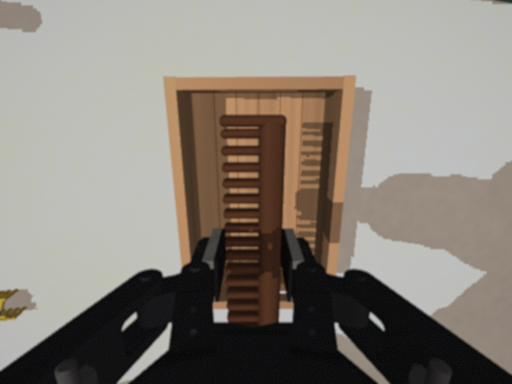

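carry_out(series=[[[0.0,0.002,0.05],0,0.02],[[0.0,0.002,0.075],0,0.02],[[0.0,0.002,0.088],0,0.02],[[0.0,0.002,0.093],0,0.02],[[0.0,0.002,0.093],0,0.02]])

```text
t: 4.0
tool_pos: [489.0, -417.7, 22.0]
tool_rot: [-180.0, 0.0, -0.8]
force: [0.6, -0.6, -0.5]
grip_width: 0.376
```

```bash
python3 -c "
from h import *
s=arm.state();print(s['tool_pos'],s['force'])"
```

```text
[ 488.96715563 -417.70306226   21.98168154] [ 0.61250756 -0.63275086 -0.52298493]
```

carry_out(series=[[[0.0,0.0,0.0025],0,0.02],[[0.0,0.0,0.0025],0,0.04],[[0.0,0.0,0.0025],0,0.05],[[0.0,0.0,0.0025],0,0.05],[[0.0,0.0,0.0025],0,0.05]])

```text
t: 4.5
tool_pos: [488.8, -418.4, 19.6]
tool_rot: [180.0, -0.0, -0.8]
force: [0.3, 0.4, 0.7]
grip_width: 0.586
```

carry_out(series=[[[0.0,0.0,-0.03],0,0.05],[[0.0,0.0,-0.08],0,0.05],[[0.0,0.0,-0.13],0,0.05],[[0.0,0.0,-0.15],0,0.05],[[0.0,0.0,-0.15],0,0.05]])

```text
t: 5.0
tool_pos: [490.1, -419.6, 173.5]
tool_rot: [179.8, -0.3, -0.8]
force: [0.8, -0.1, 0.2]
grip_width: 0.586
```

```bash
python3 -c "
from h import *
im=arm.grab_frame('wrist')
cv2.imwrite('pics/w4.png',im);cv2.imwrite('pics/w4b.png',cv2.resize(im[100:380,110:410],None,fx=2,fy=2,interpolation=2))
go(645.9,10.7,150,85.5)
i=arm.camera_info('wrist')
np.save('i4.npy',i,allow_pickle=True)
for x in (-95,95):
  for y in (-65,65):
    c=np.radians(-.8);print(x,y,proj(i,(489+x*np.cos(c)-y*np.sin(c),-416.5+y*np.cos(c)+x*np.sin(c),60)).round())"
```

```text
shift [ 0.1505 -0.4317  0.0209] turn -86.31 | q [-40.6  26.6   9.8  73.    0.  140.2]
-95 -65 [311. 271.]
-95 65 [192. 271.]
95 -65 [325.  84.]
95 65 [177.  84.]
```

View pics/w4b.png

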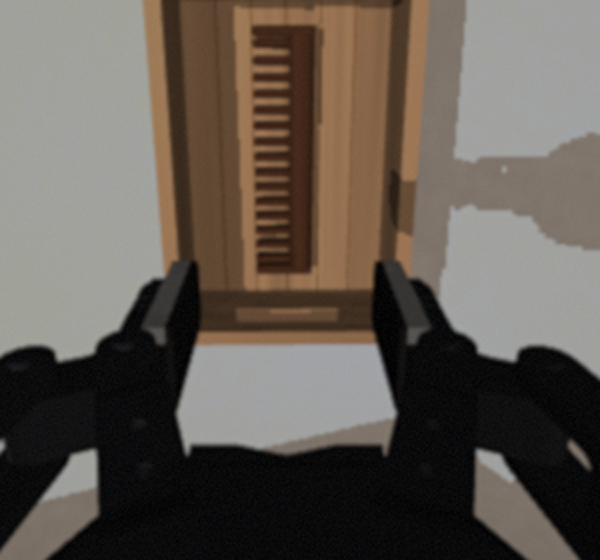

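carry_out(series=[[[0.15,-0.432,0.021],-86.3,0.05],[[0.15,-0.432,0.021],-86.3,0.05],[[0.15,-0.432,0.021],-86.3,0.05],[[0.15,-0.432,0.021],-86.3,0.05],[[0.15,-0.432,0.021],-86.3,0.05]])

```text
t: 5.55
tool_pos: [573.3, -181.4, 155.8]
tool_rot: [-179.9, 0.1, 42.5]
force: [0.8, 0.1, -0.3]
grip_width: 0.585
```

```bash
python3 -c "
from h import *
go(645.9,10.7,150,85.5)"
```

```text
shift [ 0.1833 -0.0926  0.0058] turn -43.0 | q [-17.6  23.1   1.8  68.9   0.  119.9]
```

carry_out(series=[[[0.183,-0.093,0.006],-43,0.05],[[0.183,-0.093,0.006],-43,0.05],[[0.183,-0.093,0.006],-43,0.05],[[0.183,-0.093,0.006],-43,0.05],[[0.183,-0.093,0.006],-43,0.05]])

```text
t: 6.05
tool_pos: [647.5, 13.6, 149.2]
tool_rot: [-179.8, -0.1, 85.8]
force: [0.4, -0.4, 0.3]
grip_width: 0.588
```

carry_out(series=[[[0.0,0.0,0.0],0,0.05],[[0.0,0.0,0.0],0,0.05]])

```text
t: 6.25
tool_pos: [646.2, 8.0, 150.3]
tool_rot: [-179.9, 0.0, 84.9]
force: [0.0, -0.6, 0.4]
grip_width: 0.586
```

```bash
python3 -c "
from h import *
im=arm.grab_frame('wrist')
cv2.imwrite('pics/w5.png',im)
go(645.9,10.7,20,85.5)
i=arm.camera_info('wrist')
c=np.radians(-4.5)
for x,y,z in [(-95,-65,52),(-95,65,52),(95,-65,52),(95,65,52),(-5,-57,50),(-5,57,50),(5,57,50),(5,-57,50)]:
    print(x,y,proj(i,(645.9+x*np.cos(c)-y*np.sin(c),10.7+y*np.cos(c)+x*np.sin(c),z)).round())"
```

```text
shift [ 0.0033 -0.0007  0.1308] turn -0.64 | q [ 0.7 27.5  8.4 71.  -0.  95.8]
-95 -65 [160. 252.]
-95 65 [143. 119.]
95 -65 [348. 250.]
95 65 [362. 116.]
-5 -57 [249. 243.]
-5 57 [247. 127.]
5 57 [258. 127.]
5 -57 [259. 243.]
```

View pics/w5.png

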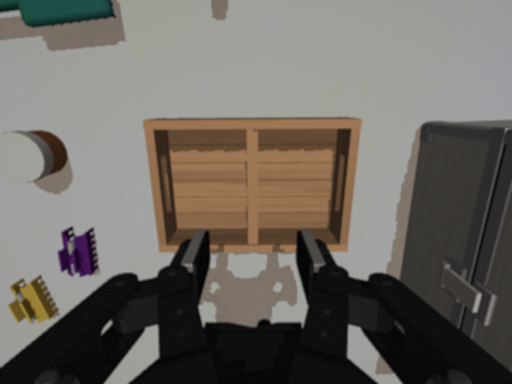

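carry_out(series=[[[0.003,-0.001,0.05],-0.6,0.05],[[0.003,-0.001,0.09],-0.6,0.05],[[0.003,-0.001,0.12],-0.6,0.05],[[0.003,-0.001,0.13],-0.6,0.05],[[0.003,-0.001,0.13],-0.6,0.05]])

```text
t: 6.8
tool_pos: [645.2, 10.2, 20.7]
tool_rot: [-179.8, 0.0, 85.6]
force: [-0.5, -0.1, 0.8]
grip_width: 0.587
```

carry_out(series=[[[0.0,0.0,0.0],0,0.0],[[0.0,0.0,0.0],0,0.0],[[0.0,0.0,0.0],0,0.0],[[0.0,0.0,0.0],0,0.0],[[0.0,0.0,0.0],0,0.0]], squeeze=80)

```text
t: 7.3
tool_pos: [647.4, 11.3, 23.8]
tool_rot: [179.8, -0.0, 85.7]
force: [-1.1, 0.1, 5.3]
grip_width: 0.102
```

carry_out(series=[[[0.0,0.0,0.0],0,0.0],[[0.0,0.0,0.0],0,0.0]])

```text
t: 7.5
tool_pos: [647.4, 11.3, 23.8]
tool_rot: [179.8, -0.0, 85.7]
force: [-0.1, -0.6, 6.8]
grip_width: 0.099
```

```bash
python3 -c "
from h import *
s=arm.state();print(s['tool_pos'],s['tool_rot'])"
```

```text
[647.4100909   11.26171472  23.75330633] [ 1.79833570e+02 -5.57225213e-03  8.57206288e+01]
```

carry_out(series=[[[0.0,0.0,-0.015],0,0.0],[[0.0,0.0,-0.05],0,0.0],[[0.0,0.0,-0.1],0,0.0],[[0.0,0.0,-0.14],0,0.0],[[0.0,0.0,-0.15],0,0.0]])

```text
t: 8.0
tool_pos: [648.5, 11.5, 177.7]
tool_rot: [179.5, -0.0, 85.7]
force: [0.7, 0.6, -3.9]
grip_width: 0.101
```

```bash
python3 -c "
from h import *
im=arm.grab_frame('wrist')
cv2.imwrite('pics/w6.png',im)
print(arm.state()['force'],arm.state()['grip_width'],arm.state()['tool_pos'])
go(489,-417,170,89.2)"
```

```text
[ 0.36066962 -0.76947421 -2.05544093] 0.10266804221529074 [648.21730525  11.46663942 176.70738688]
shift [-0.4391 -0.1269  0.0067] turn -3.46 | q [ 1.  26.7 10.8 73.7  0.  95.3]
```

View pics/w6.png

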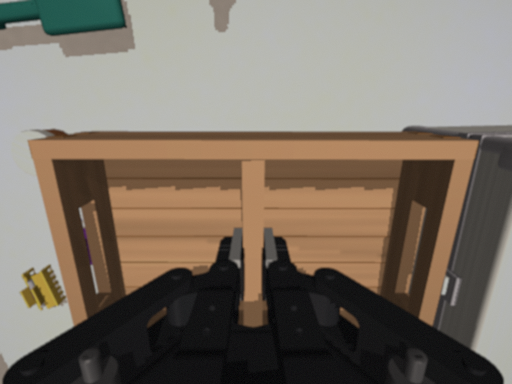

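carry_out(series=[[[-0.025,-0.007,0.0],-0.5,0.0],[[-0.065,-0.019,0.0],-1,0.0],[[-0.11,-0.032,0.0],-1.5,0.0],[[-0.155,-0.045,0.0],-2,0.0],[[-0.2,-0.058,0.0],-2.5,0.0]])

```text
t: 8.55
tool_pos: [571.9, -184.9, 169.8]
tool_rot: [-179.9, -0.0, 88.3]
force: [1.0, -1.0, -2.9]
grip_width: 0.097
```

```bash
python3 -c "
from h import *
go(489,-417,172,89.2)"
```

```text
shift [-0.2345 -0.0759 -0.0022] turn -0.91 | q [-17.9  22.6   3.2  70.8   0.   73.8]
```

carry_out(series=[[[-0.045,-0.014,0.0],-0.5,0.0],[[-0.09,-0.029,0.0],-0.9,0.0],[[-0.135,-0.043,-0.002],-0.9,0.0],[[-0.18,-0.058,-0.002],-0.9,0.0],[[-0.215,-0.07,-0.002],-0.9,0.0]])

```text
t: 9.05
tool_pos: [495.1, -398.4, 171.7]
tool_rot: [-179.9, -0.1, 89.1]
force: [0.6, 0.0, -2.1]
grip_width: 0.097
```

carry_out(series=[[[-0.0195,-0.006,0.0],0,0.0],[[-0.0195,-0.006,0.0],0,0.0],[[-0.0195,-0.006,0.0],0,0.0],[[-0.0195,-0.006,0.0],0,0.0]])

```text
t: 9.45
tool_pos: [491.0, -414.6, 173.0]
tool_rot: [-179.9, -0.1, 89.2]
force: [-0.6, 0.5, -3.9]
grip_width: 0.101
```

```bash
python3 -c "
from h import *
im=arm.grab_frame('top')
cv2.imwrite('pics/t7.png',cv2.resize(im[120:280,330:512],None,fx=4,fy=4,interpolation=2))
cv2.imwrite('pics/s7.png',arm.grab_frame('scene'))
print(arm.state()['tool_pos'],arm.state()['tool_rot'])
go(489,-417,80,89.2)"
```

```text
[ 491.28322078 -414.65227458  173.52357636] [-1.79979912e+02 -3.63972049e-02  8.92324500e+01]
shift [-0.0024 -0.0023  0.0935] turn 0.03 | q [-40.2  26.6  10.2  73.6   0.   50.6]
```

View pics/t7.png

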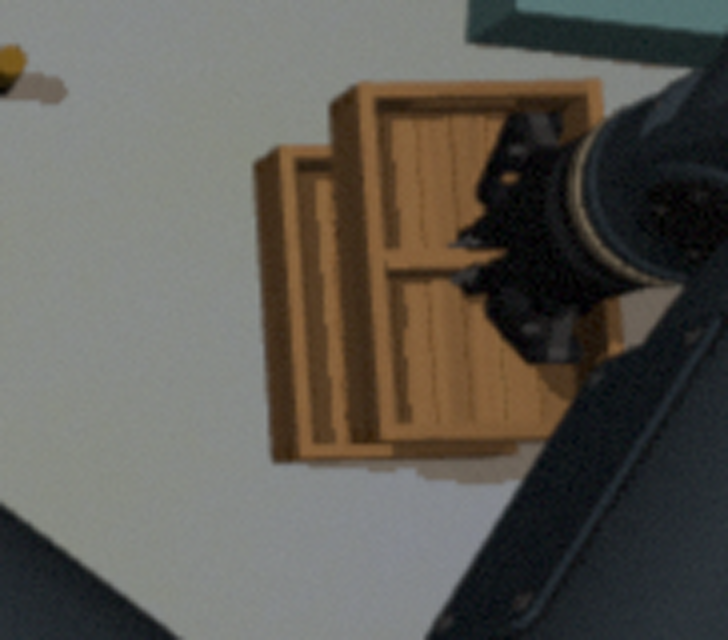

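View pics/s7.png

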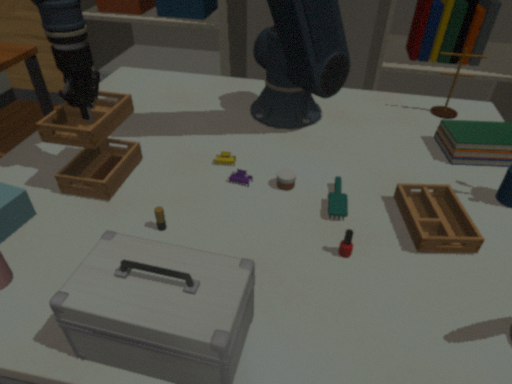

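```bash
python3 -c "
from h import *
info=arm.camera_info('top')
P=[onplane(info,(330+(x+.5)/4-.5,120+(y+.5)/4-.5),202) for x,y in [(357,86),(380,441),(600,79)]]
A,B,C=P
print(np.round(P,1),np.linalg.norm(A-B),np.linalg.norm(A-C),'centre',(B+C)/2,np.degrees(np.arctan2(*(A-B)[[1,0]])))
"
```

```text
[[ 585.4 -350.1  202. ]
 [ 396.9 -347.1  202. ]
 [ 585.4 -479.5  202. ]] 188.5311099313239 129.33552521279938 centre [ 491.1374194  -413.28356406  202.        ] -0.9267757891716383
```

carry_out(series=[[[-0.003,-0.002,0.03],0,0.0],[[-0.003,-0.002,0.06],0,0.0],[[-0.003,-0.002,0.08],0,0.0],[[-0.003,-0.002,0.086],0,0.0],[[-0.003,-0.002,0.086],0,0.0]])

```text
t: 10.05
tool_pos: [488.8, -418.0, 87.3]
tool_rot: [-179.9, -0.1, 89.2]
force: [0.4, -0.2, -3.1]
grip_width: 0.102
```

carry_out(series=[[[0.0,0.0,0.003],0,0.0],[[0.0,0.0,0.006],0,0.0],[[0.0,0.0,0.009],0,0.0],[[0.0,0.0,0.009],0,0.0]])

```text
t: 10.45
tool_pos: [488.7, -418.9, 78.7]
tool_rot: [180.0, -0.0, 89.1]
force: [-0.1, 0.2, -2.6]
grip_width: 0.098
```

carry_out(series=[[[0.0,0.0,0.0015],0,0.0],[[0.0,0.0,0.0015],0,0.0]])

```text
t: 10.65
tool_pos: [488.9, -419.1, 77.8]
tool_rot: [180.0, 0.0, 89.1]
force: [-1.0, -0.1, -0.1]
grip_width: 0.099
```

Seated contact at z = 77.8, as expected (54 + 23.75). Release and lift.

carry_out(series=[[[0.0,0.0,0.0],0,0.04],[[0.0,0.0,0.0],0,0.04],[[0.0,0.0,0.0],0,0.04],[[0.0,0.0,0.0],0,0.04]])

```text
t: 11.05
tool_pos: [488.8, -419.0, 77.4]
tool_rot: [180.0, 0.0, 89.1]
force: [0.4, 0.4, -1.8]
grip_width: 0.467
```

carry_out(series=[[[0.0,0.0,-0.03],0,0.04],[[0.0,0.0,-0.07],0,0.04],[[0.0,0.0,-0.1],0,0.045],[[0.0,0.0,-0.1],0,0.045],[[0.0,0.0,-0.1],0,0.045]])

```text
t: 11.55
tool_pos: [489.0, -419.2, 177.8]
tool_rot: [179.9, 0.1, 89.1]
force: [-0.3, 0.8, -0.5]
grip_width: 0.529
```

```bash
python3 -c "
from h import *
cv2.imwrite('pics/w8.png',arm.grab_frame('wrist'))
im=arm.grab_frame('scene')
cv2.imwrite('pics/s8.png',cv2.resize(im[70:230,20:220],None,fx=4,fy=4,interpolation=2))
go(432.9,-58.2,150,81.2)"
```

```text
shift [ 0.3595 -0.0608  0.0261] turn 7.94 | q [-40.6  26.6  10.6  74.1   0.   50.3]
```

View pics/s8.png

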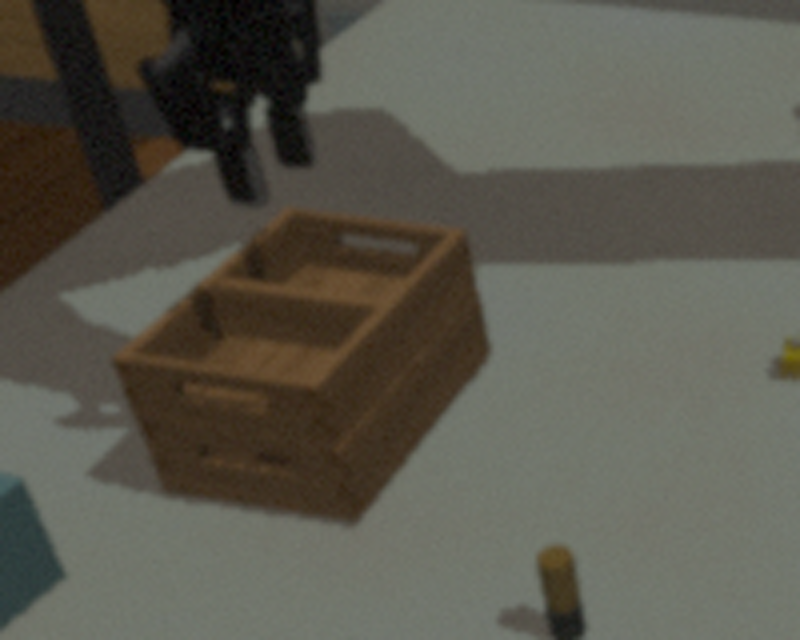

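View pics/w8.png

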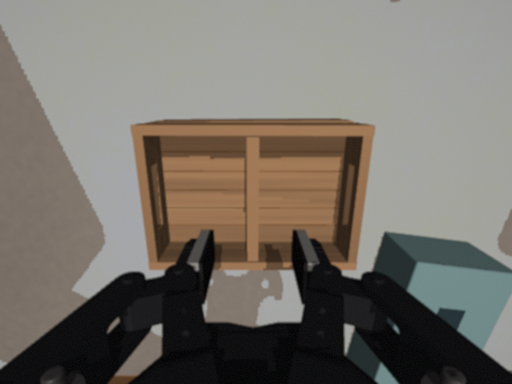

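carry_out(series=[[[0.36,-0.061,0.026],7.9,0.05],[[0.36,-0.061,0.026],7.9,0.05],[[0.36,-0.061,0.026],7.9,0.05],[[0.36,-0.061,0.026],7.9,0.05],[[0.36,-0.061,0.026],7.9,0.05]])

```text
t: 12.15
tool_pos: [449.3, -170.5, 158.1]
tool_rot: [-179.9, -0.0, 81.2]
force: [0.7, -0.3, -0.2]
grip_width: 0.588
```

```bash
python3 -c "
from h import *
go(432.9,-58.2,130,81.2)"
```

```text
shift [ 0.1084 -0.0333  0.0281] turn 0.01 | q [-20.8  11.6 -14.6  64.    0.   78. ]
```

carry_out(series=[[[0.108,-0.033,0.028],0,0.05],[[0.108,-0.033,0.028],0,0.05],[[0.108,-0.033,0.028],0,0.05],[[0.108,-0.033,0.028],0,0.05],[[0.108,-0.033,0.028],0,0.05]])

```text
t: 12.65
tool_pos: [434.3, -60.7, 131.0]
tool_rot: [-179.9, 0.0, 81.3]
force: [0.6, -0.7, -0.4]
grip_width: 0.586
```

```bash
python3 -c "
from h import *
im=arm.grab_frame('wrist')
i=arm.camera_info('wrist')
h=cv2.cvtColor(im,cv2.COLOR_BGR2HSV)
m=cv2.inRange(h,(125,80,20),(160,255,255))
cs,_=cv2.findContours(m,0,2)
for c in cs:
  if cv2.contourArea(c)>20: print(cv2.contourArea(c),cv2.boundingRect(c))
c=max(cs,key=cv2.contourArea)
W=np.array([onplane(i,p[0],22)[:2] for p in c],np.float32); print(cv2.minAreaRect(W))
cv2.imwrite('pics/w9.png',cv2.resize(im[80:330,100:400],None,fx=2.4,fy=2.4,interpolation=2))
r=np.radians(81.2)
for a,b,z in[(-28,-14,22),(28,-14,22),(28,14,22),(-28,14,22),(28,14,0),(28,-14,0)]:
  print(proj(i,(432.9+a*np.cos(r)-b*np.sin(r),-58.2+a*np.sin(r)+b*np.cos(r),z)).round(1))
go(432.9,-58.2,4,81.2)"
```

```text
906.5 (238, 159, 28, 55)
((432.7504577636719, -58.42396545410156), (55.05155563354492, 25.853792190551758), 81.46886444091797)
[265.7 213.2]
[266.6 158.2]
[237.  158.2]
[238.  213.2]
[238.2 154.3]
[265.5 154.3]
shift [ 0.0027 -0.0022  0.1273] turn 0.04 | q [ -8.    8.8 -22.4  58.8  -0.   90.8]
```

View pics/w9.png

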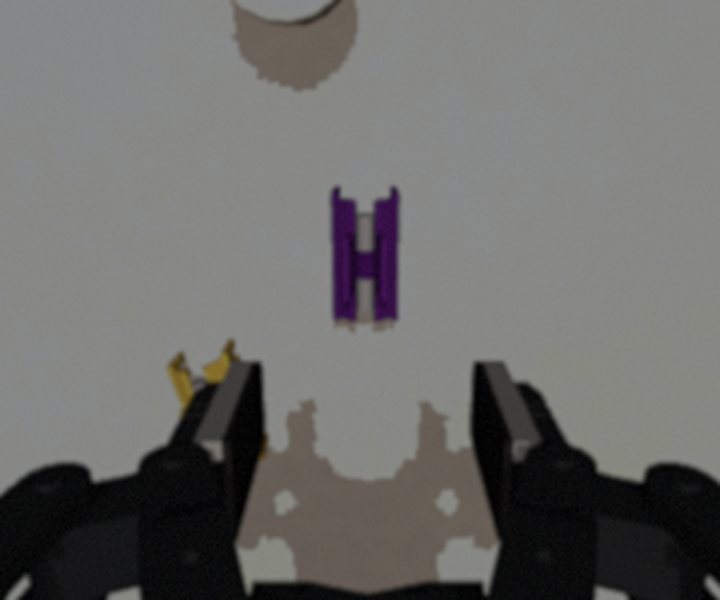

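carry_out(series=[[[0.003,-0.002,0.05],0,0.05],[[0.003,-0.002,0.09],0,0.05],[[0.003,-0.002,0.115],0,0.05],[[0.003,-0.002,0.126],0,0.05],[[0.003,-0.002,0.126],0,0.05]])

```text
t: 13.2
tool_pos: [432.1, -58.5, 4.0]
tool_rot: [-179.8, 0.0, 81.1]
force: [-0.7, 0.3, 0.6]
grip_width: 0.582
```

carry_out(series=[[[0.0,0.0,0.0],0,0.015],[[0.0,0.0,0.0],0,0.015],[[0.0,0.0,0.0],0,0.015],[[0.0,0.0,0.0],0,0.015],[[0.0,0.0,0.0],0,0.015]], squeeze=35)

```text
t: 13.7
tool_pos: [433.8, -57.7, 6.3]
tool_rot: [179.9, 0.0, 81.2]
force: [-1.2, -2.5, 6.8]
grip_width: 0.319
```

carry_out(series=[[[0.0,0.0,-0.02],0,0.015],[[0.0,0.0,-0.06],0,0.015],[[0.0,0.0,-0.1],0,0.015],[[0.0,0.0,-0.15],0,0.015],[[0.0,0.0,-0.17],0,0.015]])

```text
t: 14.2
tool_pos: [434.5, -57.5, 179.9]
tool_rot: [179.7, -0.0, 81.3]
force: [0.3, -0.6, -0.7]
grip_width: 0.316
```

```bash
python3 -c "
from h import *
cv2.imwrite('pics/w10.png',arm.grab_frame('wrist'))
go(489+45,-417.5,170,-90.8+180)
go(489+45,-417.5,170,-0.8)
print(arm.state()['tool_pos'])"
```

```text
shift [-0.3407  0.1522  0.0113] turn -7.95 | q [ -7.5   6.3 -17.5  65.7   0.   91.2]
shift [-0.3407  0.1522  0.0113] turn 82.05 | q [ -7.5   6.3 -17.5  65.7   0.   91.2]
[435.3926183  -57.62208892 181.27372358]
```

View pics/w10.png

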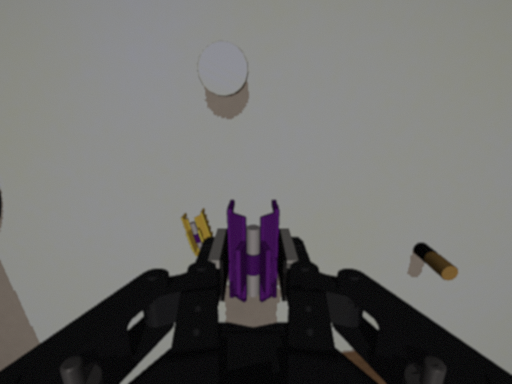

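carry_out(series=[[[-0.341,0.152,0.01],-7.95,0.015],[[-0.341,0.152,0.01],-7.95,0.015],[[-0.341,0.152,0.01],-7.95,0.015],[[-0.341,0.152,0.01],-7.95,0.015],[[-0.341,0.152,0.01],-7.95,0.015]])

```text
t: 14.75
tool_pos: [498.0, -296.4, 168.7]
tool_rot: [180.0, -0.0, 89.2]
force: [0.7, -0.2, 0.3]
grip_width: 0.318
```

```bash
python3 -c "
from h import *
go(535,-417.5,150,89.2)"
```

```text
shift [-0.1206  0.0387  0.0187] turn 0.0 | q [-30.8  20.5  -0.3  69.2   0.   60. ]
```

carry_out(series=[[[-0.12,0.038,0.018],0,0.015],[[-0.12,0.038,0.018],0,0.015],[[-0.12,0.038,0.018],0,0.015],[[-0.12,0.038,0.018],0,0.015],[[-0.12,0.038,0.018],0,0.015]])

```text
t: 15.25
tool_pos: [533.7, -414.9, 149.9]
tool_rot: [-179.9, -0.1, 89.1]
force: [-0.6, 0.2, 0.1]
grip_width: 0.31
```

```bash
python3 -c "
from h import *
cv2.imwrite('pics/w11.png',arm.grab_frame('wrist'))
go(535,-417.5,73,89.2)
print(arm.state()['tool_pos'])"
```

```text
shift [-0.0033  0.0013  0.0775] turn -0.0 | q [-37.8  30.5  13.4  73.    0.   53. ]
[ 533.75244494 -414.20952165  150.54807254]
```

View pics/w11.png

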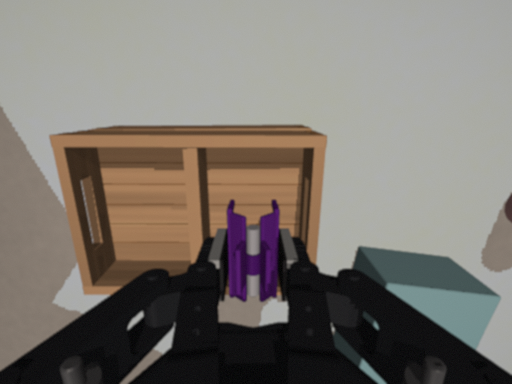

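carry_out(series=[[[-0.003,0.001,0.03],0,0.015],[[-0.003,0.001,0.055],0,0.015],[[-0.003,0.001,0.07],0,0.015],[[-0.003,0.001,0.076],0,0.015],[[-0.003,0.001,0.076],0,0.015]])

```text
t: 15.8
tool_pos: [535.0, -416.8, 75.0]
tool_rot: [-180.0, -0.0, 89.3]
force: [1.4, -0.2, -0.5]
grip_width: 0.319
```

carry_out(series=[[[0.0,0.0,0.001],0,0.015],[[0.0,0.0,0.001],0,0.015]])

```text
t: 16.0
tool_pos: [535.7, -418.1, 75.2]
tool_rot: [179.9, 0.1, 89.2]
force: [1.0, 0.1, -0.1]
grip_width: 0.319
```

carry_out(series=[[[0.0,0.0,0.0025],0,0.015],[[0.0,0.0,0.0025],0,0.015],[[0.0,0.0,0.0025],0,0.04],[[0.0,0.0,0.0025],0,0.04],[[0.0,0.0,0.0025],0,0.04]])

```text
t: 16.5
tool_pos: [535.0, -418.0, 71.3]
tool_rot: [-180.0, -0.0, 89.2]
force: [0.1, 0.0, 0.5]
grip_width: 0.47
```

carry_out(series=[[[0.0,0.0,-0.02],0,0.04],[[0.0,0.0,-0.05],0,0.04],[[0.0,0.0,-0.1],0,0.04],[[0.0,0.0,-0.12],0,0.04],[[0.0,0.0,-0.12],0,0.04]])

```text
t: 17.0
tool_pos: [536.5, -419.1, 195.4]
tool_rot: [179.7, 0.2, 89.2]
force: [-0.1, -0.1, 0.5]
grip_width: 0.468
```

```bash
python3 -c "
from h import *
cv2.imwrite('pics/w12.png',arm.grab_frame('wrist'))
go(498.1,414.7,200,11.1)
print(arm.state()['tool_pos'])"
```

```text
shift [ 0.8327 -0.0495 -0.007 ] turn 78.09 | q [-38.   29.9  18.6  78.6   0.   52.8]
[ 535.7468958  -418.59775924  192.98457054]
```

View pics/w12.png

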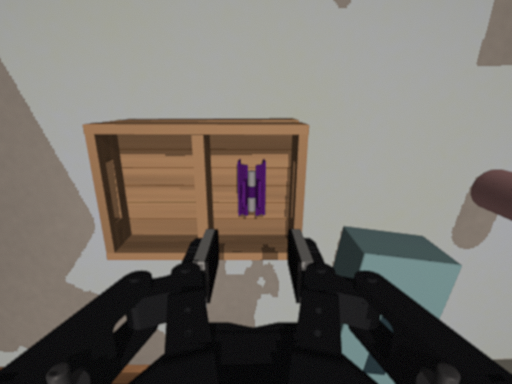

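carry_out(series=[[[0.833,-0.05,-0.007],-102,0.045],[[0.833,-0.05,-0.007],-102,0.045],[[0.833,-0.05,-0.007],-102,0.045],[[0.833,-0.05,-0.007],-102,0.045],[[0.833,-0.05,-0.007],-102,0.045]])

```text
t: 17.55
tool_pos: [522.4, -166.3, 191.9]
tool_rot: [-179.9, -0.1, 132.5]
force: [0.3, 0.7, 0.4]
grip_width: 0.529
```

```bash
python3 -c "
from h import *
go(498.1,414.7,200,11.1)
print(arm.state()['tool_pos'])"
```

```text
shift [ 0.4448  0.3746 -0.0081] turn -58.61 | q [-17.7  16.9  -2.1  71.2   0.   29.8]
[ 522.37211038 -166.2857067   191.9007291 ]
```

carry_out(series=[[[0.445,0.375,-0.01],-58.6,0.045],[[0.445,0.375,-0.01],-58.6,0.045],[[0.445,0.375,-0.01],-58.6,0.045],[[0.445,0.375,-0.01],-58.6,0.045],[[0.445,0.375,-0.01],-58.6,0.045]])

```text
t: 18.05
tool_pos: [513.5, 83.3, 196.5]
tool_rot: [-180.0, -0.1, 175.5]
force: [0.8, -0.2, 0.2]
grip_width: 0.527
```

```bash
python3 -c "
from h import *
go(498.1,414.7,180,11.1)
print(arm.state()['tool_pos'])"
```

```text
shift [0.0415 0.3292 0.0165] turn -15.62 | q [ 9.2 14.1 -5.4 70.7  0.  13.7]
[513.53903216  83.28090621 196.49268359]
```

carry_out(series=[[[0.0415,0.329,0.016],-15.6,0.045],[[0.0415,0.329,0.016],-15.6,0.045],[[0.0415,0.329,0.016],-15.6,0.045],[[0.0415,0.329,0.016],-15.6,0.045],[[0.0415,0.329,0.016],-15.6,0.045]])

```text
t: 18.55
tool_pos: [503.5, 332.6, 184.1]
tool_rot: [-179.9, -0.1, -169.3]
force: [1.5, 0.5, -0.7]
grip_width: 0.526
```

```bash
python3 -c "
from h import *
go(498.1,414.7,160,11.1)
print(arm.state()['tool_pos'])"
```

```text
shift [-0.01    0.0816  0.0241] turn -0.36 | q [33.5 22.5  5.1 72.8 -0.  22.7]
[503.51343296 332.63335223 184.08728658]
```

carry_out(series=[[[-0.01,0.081,0.024],-0.2,0.045],[[-0.01,0.081,0.024],-0.2,0.045],[[-0.01,0.081,0.024],-0.2,0.045],[[-0.01,0.081,0.024],-0.2,0.045],[[-0.01,0.081,0.024],-0.2,0.045]])

```text
t: 19.05
tool_pos: [499.2, 411.4, 161.2]
tool_rot: [-180.0, -0.1, -169.1]
force: [-0.0, -0.4, 0.7]
grip_width: 0.529
```

```bash
python3 -c "
from h import *
im=arm.grab_frame('wrist')
cv2.imwrite('pics/w13.png',im)
go(498.1,414.7,24,11.1)
i=arm.camera_info('wrist')
c=np.radians(11.1)
for x,y,z in [(-95,-65,48),(-95,65,48),(95,-65,48),(95,65,48),(-87,-5,46),(-87,5,46)]:
    print(x,y,proj(i,(498.1+x*np.cos(c)-y*np.sin(c),414.7+y*np.cos(c)+x*np.sin(c),z)).round())"
```

```text
shift [0.0007 0.0037 0.1377] turn -0.23 | q [39.5 27.3  9.6 72.3 -0.  28.6]
-95 -65 [182.  86.]
-95 65 [328.  85.]
95 -65 [197. 270.]
95 65 [315. 270.]
-87 -5 [250.  95.]
-87 5 [261.  95.]
```

View pics/w13.png

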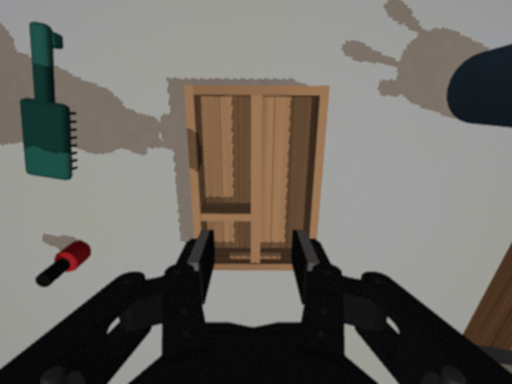

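carry_out(series=[[[0.001,0.004,0.05],-0.2,0.045],[[0.001,0.004,0.09],-0.2,0.045],[[0.001,0.004,0.125],-0.2,0.045],[[0.001,0.004,0.14],-0.2,0.045],[[0.001,0.004,0.14],-0.2,0.045]])

```text
t: 19.6
tool_pos: [496.8, 413.8, 19.8]
tool_rot: [-179.9, -0.2, -169.0]
force: [0.3, -0.6, -0.1]
grip_width: 0.527
```

carry_out(series=[[[0.0,0.0,0.0],0,0.0],[[0.0,0.0,0.0],0,0.0],[[0.0,0.0,0.0],0,0.0],[[0.0,0.0,0.0],0,0.0],[[0.0,0.0,0.0],0,0.0]], squeeze=80)

```text
t: 20.1
tool_pos: [498.8, 416.6, 23.9]
tool_rot: [179.9, 0.2, -168.9]
force: [-0.4, -1.3, 7.0]
grip_width: 0.095
```

carry_out(series=[[[0.0,0.0,0.0],0,0.0],[[0.0,0.0,0.0],0,0.0]])

```text
t: 20.3
tool_pos: [498.7, 416.6, 23.9]
tool_rot: [179.9, 0.2, -168.9]
force: [0.1, -1.8, 6.0]
grip_width: 0.096
```

carry_out(series=[[[0.0,0.0,-0.015],0,0.0],[[0.0,0.0,-0.05],0,0.0],[[0.0,0.0,-0.1],0,0.0],[[0.0,0.0,-0.15],0,0.0],[[0.0,0.0,-0.19],0,0.0]])

```text
t: 20.8
tool_pos: [497.8, 416.3, 215.7]
tool_rot: [179.9, 0.2, -168.9]
force: [0.4, 1.2, -2.0]
grip_width: 0.098
```

```bash
python3 -c "
from h import *
im=arm.grab_frame('wrist')
cv2.imwrite('pics/w14.png',im)
print(arm.state()['force'],arm.state()['grip_width'],arm.state()['tool_pos'])
go(489,-417.5,220,179.2)"
```

```text
[0.85440848 0.17284129 3.76066318] 0.09902057049508751 [499.39396291 417.67299591 222.42812273]
shift [ 0.1715 -0.8174  0.0024] turn 11.94 | q [39.9 26.  16.4 79.7  0.  28.8]
```

View pics/w14.png

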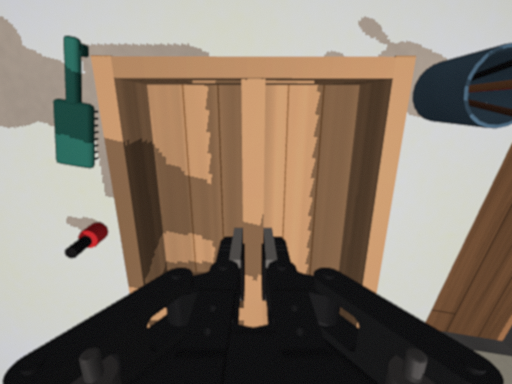

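carry_out(series=[[[0.005,-0.024,0.0],0.5,0.0],[[0.014,-0.066,0.0],1,0.0],[[0.023,-0.11,0.0],2,0.0],[[0.032,-0.155,0.0],3,0.0],[[0.042,-0.2,0.0],4,0.0]])

```text
t: 21.35
tool_pos: [494.7, 210.2, 212.2]
tool_rot: [180.0, 0.1, -172.9]
force: [0.8, -0.3, -2.4]
grip_width: 0.097
```

```bash
python3 -c "
from h import *
go(489,-417.5,220,179.2)"
```

```text
shift [ 0.0835 -0.6222 -0.0078] turn 7.92 | q [23.  15.2 -1.4 73.3  0.  15.9]
```

carry_out(series=[[[0.006,-0.045,0.0],0.5,0.0],[[0.012,-0.09,0.0],1,0.0],[[0.018,-0.135,0.0],2,0.0],[[0.024,-0.18,0.0],3,0.0],[[0.03,-0.225,0.0],4,0.0]])

```text
t: 21.85
tool_pos: [492.9, -16.9, 212.3]
tool_rot: [180.0, 0.1, -176.9]
force: [0.8, 1.0, -2.7]
grip_width: 0.095
```

```bash
python3 -c "
from h import *
go(489,-417.5,220,179.2)"
```

```text
shift [ 0.0255 -0.3998 -0.0077] turn 3.9 | q [-2.  10.9 -7.2 71.8  0.  -5.1]
```

carry_out(series=[[[0.003,-0.045,0.0],0.5,0.0],[[0.006,-0.09,0.0],1,0.0],[[0.009,-0.135,0.0],2,0.0],[[0.012,-0.18,0.0],3,0.0],[[0.014,-0.225,0.0],3.9,0.0]])

```text
t: 22.35
tool_pos: [491.1, -242.4, 212.3]
tool_rot: [-180.0, 0.1, 179.2]
force: [0.5, -0.3, -1.8]
grip_width: 0.098
```

```bash
python3 -c "
from h import *
go(489,-417.5,220,179.2)"
```

```text
shift [-0.0004 -0.1751 -0.0077] turn -0.01 | q [-26.3  16.2  -0.   73.7   0.  -25.5]
```

carry_out(series=[[[0.0,-0.045,0.0],0,0.0],[[0.0,-0.09,0.0],0,0.0],[[0.0,-0.13,0.0],0,0.0],[[0.0,-0.16,0.0],0,0.0],[[0.0,-0.173,0.0],0,0.0]])

```text
t: 22.85
tool_pos: [488.7, -416.3, 211.5]
tool_rot: [-180.0, 0.0, 179.1]
force: [0.8, 0.7, -2.6]
grip_width: 0.099
```

carry_out(series=[[[0.0,0.0,0.0],0,0.0],[[0.0,0.0,0.0],0,0.0],[[0.0,0.0,0.0],0,0.0]])

```text
t: 23.15
tool_pos: [489.4, -412.2, 212.0]
tool_rot: [180.0, 0.0, 179.3]
force: [0.3, -0.2, -2.4]
grip_width: 0.096
```

```bash
python3 -c "
from h import *
im=arm.grab_frame('top')
cv2.imwrite('pics/t15.png',cv2.resize(im[120:280,330:512],None,fx=4,fy=4,interpolation=2))
im=arm.grab_frame('scene')
cv2.imwrite('pics/s15.png',cv2.resize(im[70:230,0:200],None,fx=4,fy=4,interpolation=2))
print(arm.state()['tool_pos'],arm.state()['tool_rot'])
go(489,-417.5,124,179.2)"
```

```text
[ 489.56474836 -412.3642588   212.1570024 ] [1.79996075e+02 1.38741897e-02 1.79314450e+02]
shift [ 0.0005 -0.0051  0.0882] turn 0.11 | q [-40.1  25.5  14.1  78.6   0.  -39.4]
```

View pics/t15.png

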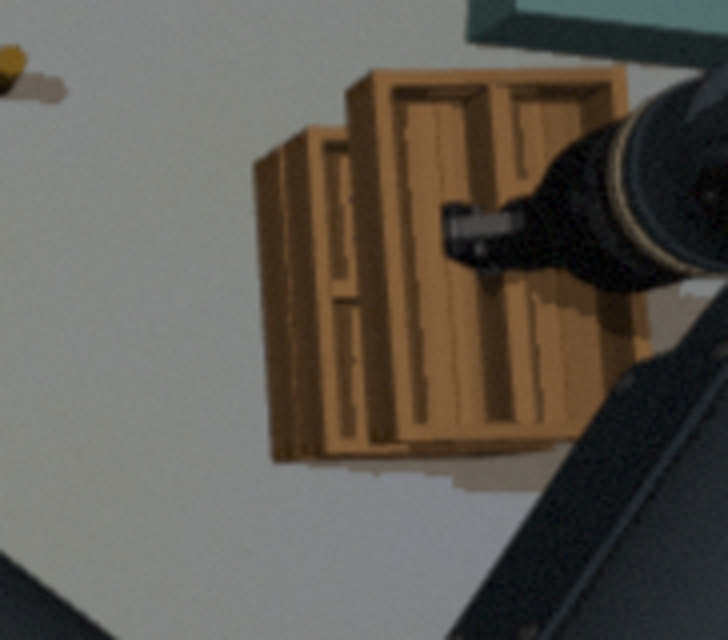

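View pics/s15.png

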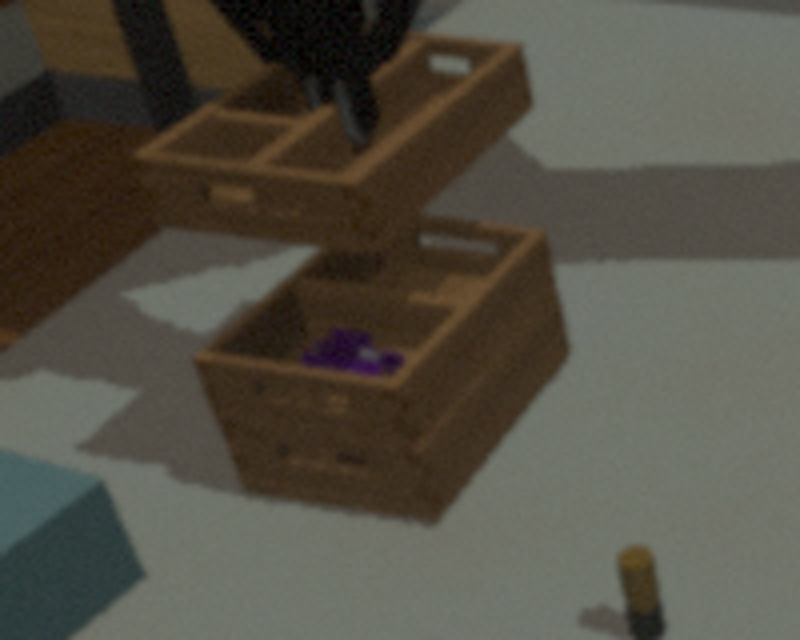

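```bash
python3 -c "
from h import *
info=arm.camera_info('top')
f=lambda x,y,z:onplane(info,(330+(x+.5)/4-.5,120+(y+.5)/4-.5),z)
A,B,C=f(373,72,236.3),f(398,444,236.3),f(625,67,236.3)
print(A,B,C,np.linalg.norm(A-B),np.linalg.norm(A-C),'centre',(B+C)/2,np.degrees(np.arctan2(*(A-B)[[1,0]])))
A,B=f(307,128,106),f(325,455,106);m=(A+B)/2;d=(A-B)/np.linalg.norm(A-B);n=np.array([d[1],-d[0],0])
print(A,B,np.linalg.norm(A-B),'centre mid',m+65*n,np.degrees(np.arctan2(d[1],d[0])))
"
```

```text
[ 584.14868878 -345.97294683  236.3       ] [ 393.53750874 -343.09378242  236.3       ] [ 582.97683121 -475.30553476  236.3       ] 190.63292355527835 129.33789680471924 centre [ 488.25716997 -409.19965859  236.3       ] -0.865381690900322
[ 584.52169752 -355.27450679  106.        ] [ 394.28239605 -351.14410496  106.        ] 190.2841350272858 centre mid [ 487.99112454 -418.19399098  106.        ] -1.2437882974265715
```

carry_out(series=[[[0.0,-0.007,0.03],0,0.0],[[0.0,-0.007,0.055],0,0.0],[[0.0,-0.007,0.072],0,0.0],[[0.0,-0.007,0.072],0,0.0],[[0.0,-0.007,0.072],0,0.0]])

```text
t: 23.75
tool_pos: [489.4, -420.0, 140.4]
tool_rot: [180.0, 0.0, 179.3]
force: [0.4, 0.1, -2.2]
grip_width: 0.101
```

```bash
python3 -c "
from h import *
im=arm.grab_frame('top')
cv2.imwrite('pics/t16.png',cv2.resize(im[120:280,330:512],None,fx=4,fy=4,interpolation=2))
im=arm.grab_frame('scene')
cv2.imwrite('pics/s16.png',cv2.resize(im[80:220,30:180],None,fx=5,fy=4,interpolation=2))
print(arm.state()['tool_pos'],arm.state()['tool_rot'])
"
```

```text
[ 489.86736841 -420.72558976  141.27772587] [-1.79927113e+02  9.07402780e-02  1.79260951e+02]
```

View pics/t16.png

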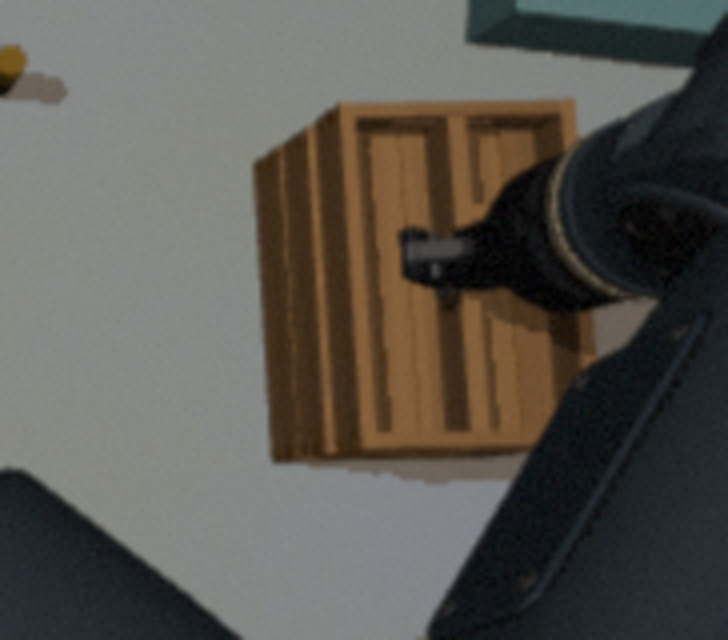

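View pics/s16.png

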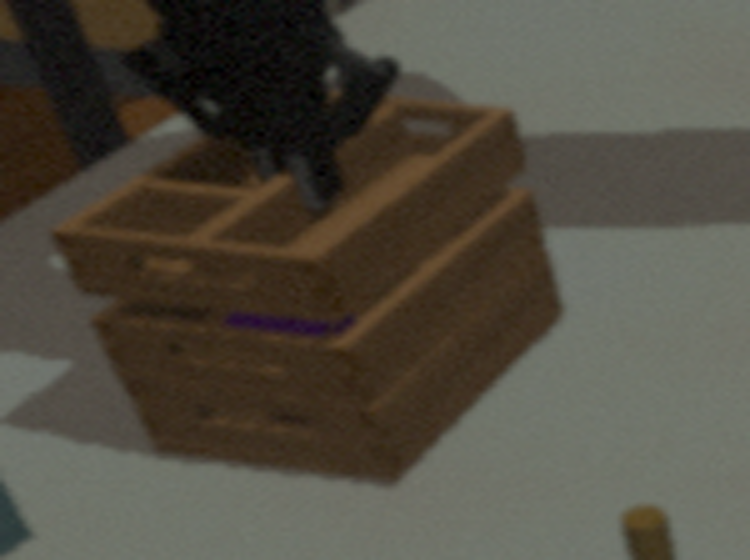

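```bash
python3 -c "
from h import *
info=arm.camera_info('top')
f=lambda x,y,z:onplane(info,(330+(x+.5)/4-.5,120+(y+.5)/4-.5),z)
z=140.4-23.9+48
A,B,C=f(341,103,z),f(362,449,z),f(575,100,z)
print(A,B,C,np.linalg.norm(A-B),np.linalg.norm(A-C),'centre',(B+C)/2,np.degrees(np.arctan2(*(A-B)[[1,0]])))
s=arm.camera_info('scene')
g=lambda x,y,z:onplane(s,(30+(x+.5)/5-.5,80+(y+.5)/4-.5),z)
# +x end: left(-y) and right(+y) corners; far right corner (-x,+y)
for n,zz,L,R,F in(('held',z,(55,233),(318,262),(513,108)),('mid',106,(95,320),(347,350),(530,190))):
  L,R,F=g(*L,zz),g(*R,zz),g(*F,zz); print(n,L,R,F,np.linalg.norm(L-R),np.linalg.norm(R-F),'c',(L+F)/2)
"
```

```text
[ 585.16293304 -354.71976751  164.5       ] [ 394.60513952 -351.1225632   164.5       ] [ 583.06818639 -483.78064254  164.5       ] 190.59174312313073 129.0778734917225 centre [ 488.83666296 -417.45160287  164.5       ] -1.081457468658162
held [ 585.51992127 -483.48732497  164.5       ] [ 587.46002899 -354.89225325  164.5       ] [ 394.71924843 -355.19329782  164.5       ] 128.60970604560163 192.7410156725369 c [ 490.11958485 -419.3403114   164.5       ]
mid [ 585.46612174 -483.9415352   106.        ] [ 587.79169185 -355.67833186  106.        ] [ 396.99403059 -355.64854257  106.        ] 128.28428433947155 190.79766358471863 c [ 491.23007617 -419.79503889  106.        ]
```

carry_out(series=[[[0.0,0.0,0.006],0,0.0],[[0.0,0.0,0.011],0,0.0],[[0.0,0.0,0.014],0,0.0],[[0.0,0.0,0.016],0,0.0],[[0.0,0.0,0.016],0,0.0]])

```text
t: 24.35
tool_pos: [489.1, -420.5, 124.0]
tool_rot: [180.0, 0.0, 179.2]
force: [-0.8, -0.3, -0.1]
grip_width: 0.099
```

```bash
python3 -c "
from h import *
s=arm.state();print(s['tool_pos'],s['force'])"
```

```text
[ 489.07753798 -420.53236771  123.95158645] [-0.82491672 -0.29373524 -0.09876019]
```

carry_out(series=[[[0.0,0.0,0.0],0,0.04],[[0.0,0.0,0.0],0,0.04],[[0.0,0.0,0.0],0,0.04],[[0.0,0.0,0.0],0,0.04]])

```text
t: 24.75
tool_pos: [489.2, -420.7, 123.8]
tool_rot: [-180.0, 0.0, 179.2]
force: [-0.5, -0.7, -0.1]
grip_width: 0.475
```

carry_out(series=[[[0.0,0.0,-0.03],0,0.04],[[0.0,0.0,-0.07],0,0.04],[[0.0,0.0,-0.1],0,0.04],[[0.0,0.0,-0.11],0,0.04],[[0.0,0.0,-0.11],0,0.04]])

```text
t: 25.25
tool_pos: [489.7, -421.1, 235.2]
tool_rot: [-179.9, 0.1, 179.2]
force: [-0.2, 0.5, 0.2]
grip_width: 0.467
```

```bash
python3 -c "
from h import *
im=arm.grab_frame('wrist')
cv2.imwrite('pics/w17.png',im)
im=arm.grab_frame('scene')
cv2.imwrite('pics/s17.png',cv2.resize(im[80:220,30:180],None,fx=5,fy=4,interpolation=2))
i=arm.camera_info('wrist')
for c,yaw in (((489,-418.5),-1.0),):
  r=np.radians(yaw)
  for x,y in((-95,-65),(-95,65),(95,-65),(95,65)): print(x,y,proj(i,(c[0]+x*np.cos(r)-y*np.sin(r),c[1]+y*np.cos(r)+x*np.sin(r),148)).round(1))
go(633,215,220,180+90)
print(arm.state()['tool_pos'])
i=arm.camera_info('top')
im0=cv2.imread('pics/top0.png')
cv2.imwrite('pics/pol.png',cv2.resize(im0[130:165,150:190],None,fx=14,fy=14,interpolation=0))
for z in (0,31,33,66): print(z,proj(i,(633,215,z)))
"
```

```text
-95 -65 [171.7  83.5]
-95 65 [336.7  84.1]
95 -65 [188.1 288. ]
95 65 [318.4 288.3]
shift [-0.1356  0.6372  0.0125] turn 89.24 | q [-40.7  25.9  17.6  81.8   0.  -39.9]
[ 488.89222721 -420.30976974  232.49871006]
0 [170.11891273 148.85296216]
31 [167.93190251 145.99422019]
33 [167.78680731 145.80455957]
66 [165.31869573 142.57837704]
```

View pics/w17.png

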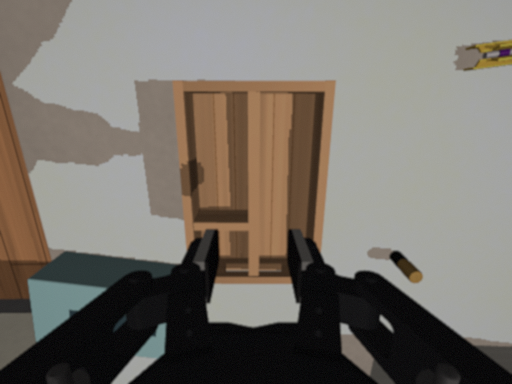

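View pics/s17.png

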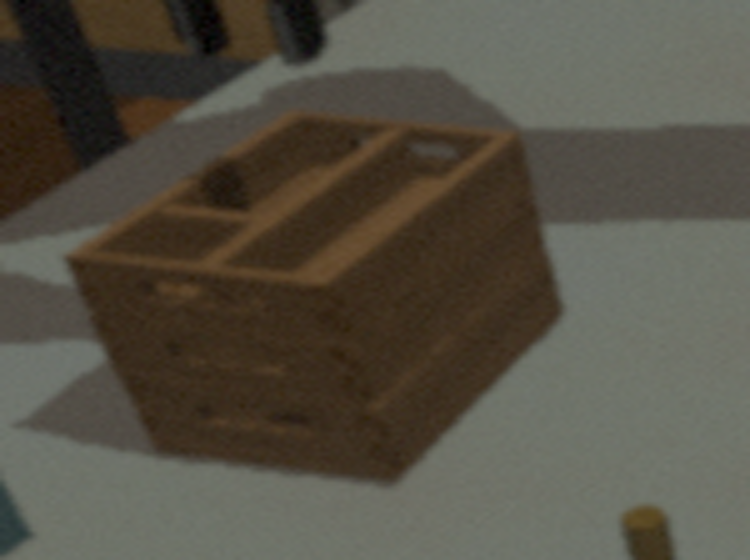

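View pics/pol.png

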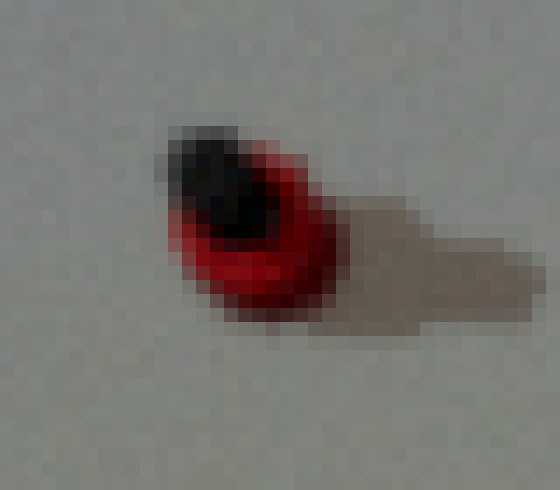

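carry_out(series=[[[-0.14,0.637,0.03],0,0.045],[[-0.14,0.637,0.03],0,0.045],[[-0.14,0.637,0.03],0,0.045],[[-0.14,0.637,0.03],0,0.045],[[-0.14,0.637,0.03],0,0.045]])

```text
t: 25.85
tool_pos: [545.2, -175.3, 220.3]
tool_rot: [179.9, -0.2, 179.2]
force: [0.2, -0.2, -0.7]
grip_width: 0.525
```

carry_out(series=[[[-0.086,0.392,0.03],0,0.045],[[-0.086,0.392,0.03],0,0.045],[[-0.086,0.392,0.03],0,0.045],[[-0.086,0.392,0.03],0,0.045],[[-0.086,0.392,0.03],0,0.045]])

```text
t: 26.35
tool_pos: [601.9, 67.4, 201.6]
tool_rot: [-180.0, -0.2, 179.2]
force: [1.5, -0.7, 0.3]
grip_width: 0.528
```

```bash
python3 -c "
from h import *
go(600,215,160,179.2)
s=arm.state();print(s['tool_pos'],s['qd'].round(1))"
```

```text
shift [0.0039 0.1476 0.0416] turn 0.03 | q [ 6.4 22.3  7.5 75.3  0.   7.2]
[601.92604214  67.37807917 201.62429367] [45.4 16.  18.9  2.7 -0.1 45.2]
```

carry_out(series=[[[-0.033,0.149,0.05],0,0.045],[[-0.033,0.149,0.05],0,0.045],[[-0.033,0.149,0.05],0,0.045],[[-0.033,0.149,0.05],0,0.045],[[-0.033,0.149,0.05],0,0.045]])

```text
t: 26.85
tool_pos: [636.3, 215.3, 150.6]
tool_rot: [-179.9, -0.3, 179.4]
force: [0.3, -0.1, 0.6]
grip_width: 0.529
```

carry_out(series=[[[0.0,0.0,0.0],0,0.045],[[0.0,0.0,0.0],0,0.045],[[0.0,0.0,0.0],0,0.045]])

```text
t: 27.15
tool_pos: [637.9, 212.4, 154.5]
tool_rot: [180.0, 0.0, 179.1]
force: [-1.1, 0.4, -0.0]
grip_width: 0.527
```

```bash
python3 -c "
from h import *
im=arm.grab_frame('wrist'); i=arm.camera_info('wrist')
cv2.imwrite('pics/w18.png',cv2.resize(im[80:330,100:400],None,fx=2.4,fy=2.4,interpolation=2))
print(arm.state()['tool_pos'])
for z in (0,31,66): print(z,proj(i,(637,217,z)).round(1))
for uv in ((0,0),): pass
"
```

```text
[637.91382506 212.56092669 154.48659912]
0 [255.8 177.1]
31 [256.1 184.6]
66 [256.6 195.3]
```

View pics/w18.png

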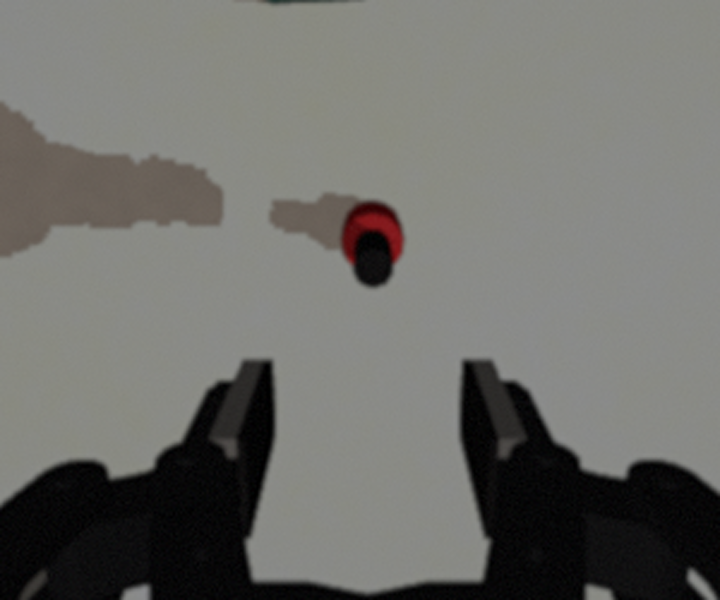

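```bash
python3 -c "
from h import *
i=arm.camera_info('wrist')
print(onplane(i,(255.2,191.8),66), onplane(i,(255.4,80+202/2.4),0), onplane(i,(255.4,80+237/2.4),31))
go(634.8,216.3,39,179.2)
print(onplane(arm.camera_info('top'),(164.2,140.2),66))
"
```

```text
[633.68785223 215.75560363  66.        ] [622.02841384 216.78400094   0.        ] [630.77482108 216.34397118  31.        ]
shift [0.0032 0.0037 0.1155] turn -0.07 | q [18.4 29.9 13.1 73.1  0.  19.3]
[639.02375828 217.71125626  66.        ]
```

carry_out(series=[[[0.003,0.004,0.04],0,0.045],[[0.003,0.004,0.08],0,0.045],[[0.003,0.004,0.105],0,0.045],[[0.003,0.004,0.114],0,0.045],[[0.003,0.004,0.114],0,0.045]])

```text
t: 27.7
tool_pos: [634.3, 217.2, 39.1]
tool_rot: [-180.0, -0.1, 179.2]
force: [-0.3, 0.4, 0.7]
grip_width: 0.53
```

carry_out(series=[[[0.0,0.0,0.0],0,0.045],[[0.0,0.0,0.0],0,0.045]])

```text
t: 27.9
tool_pos: [635.9, 218.2, 41.7]
tool_rot: [179.9, 0.2, 179.2]
force: [-0.5, -1.0, -0.5]
grip_width: 0.531
```

```bash
python3 -c "
from h import *
im=arm.grab_frame('wrist')
cv2.imwrite('pics/w19.png',cv2.resize(im[80:380,100:400],None,fx=2,fy=2,interpolation=2))
print(arm.state()['tool_pos'])
"
```

```text
[635.80654365 218.22972142  41.49690028]
```

View pics/w19.png

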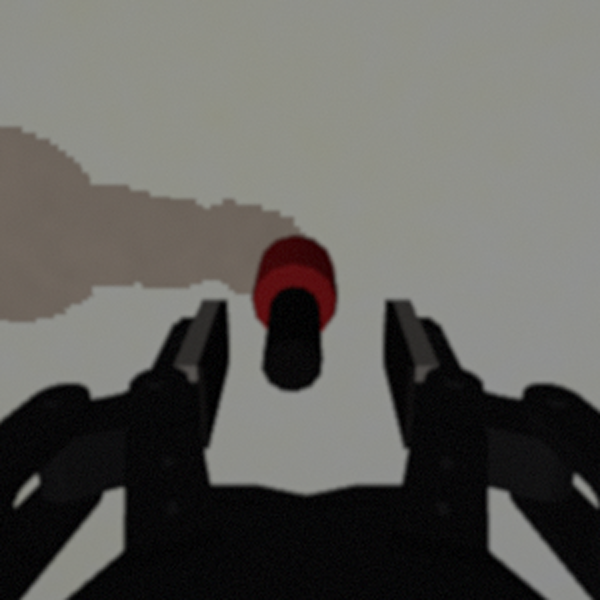

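```bash
python3 -c "
from h import *
i=arm.camera_info('wrist')
print(onplane(i,(100+292.5/2,80+362/2),66),proj(i,(635.8,218.2,66)))"
```

```text
[631.97908298 215.80787166  66.        ] [251.15179755 267.56439239]
```

carry_out(series=[[[0.003,-0.0025,0.0],0,0.045],[[0.003,-0.0025,0.0],0,0.045],[[0.003,-0.0025,0.0],0,0.045]], squeeze=30)

```text
t: 28.25
tool_pos: [631.7, 215.5, 40.1]
tool_rot: [180.0, 0.0, 179.2]
force: [0.2, -0.2, 0.4]
grip_width: 0.523
```

carry_out(series=[[[0.0,0.0,0.0],0,0.005],[[0.0,0.0,0.0],0,0.005],[[0.0,0.0,0.0],0,0.005],[[0.0,0.0,0.0],0,0.005],[[0.0,0.0,0.0],0,0.005]])

```text
t: 28.75
tool_pos: [631.7, 215.6, 39.7]
tool_rot: [180.0, -0.0, 179.2]
force: [-0.1, -0.1, -0.2]
grip_width: 0.177
```

carry_out(series=[[[0.0,0.0,-0.02],0,0.005],[[0.0,0.0,-0.06],0,0.005],[[0.0,0.0,-0.11],0,0.005],[[0.0,0.0,-0.16],0,0.005],[[0.0,0.0,-0.19],0,0.005]])

```text
t: 29.25
tool_pos: [632.4, 215.7, 234.0]
tool_rot: [179.9, 0.2, 179.2]
force: [0.6, 0.2, 0.4]
grip_width: 0.176
```

```bash
python3 -c "
from h import *
im=arm.grab_frame('wrist')
cv2.imwrite('pics/w20.png',cv2.resize(im[80:380,100:400],None,fx=2,fy=2,interpolation=2))
print(arm.state()['tool_pos'])
go(550.5,-450.6,230,179.2)
"
```

```text
[633.51471967 216.12328362 238.07765374]
shift [ 0.0741 -0.6678  0.0081] turn 0.04 | q [18.8 28.  21.9 83.4  0.  19.6]
```

View pics/w20.png

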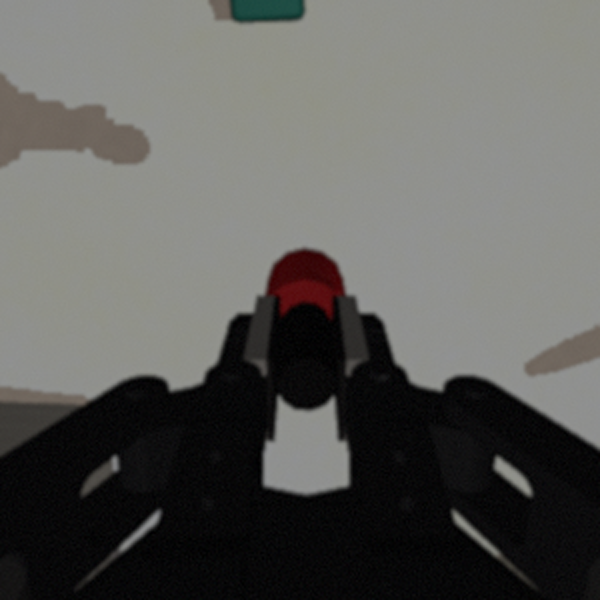

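carry_out(series=[[[0.003,-0.025,0.0],0,0.005],[[0.007,-0.065,0.0],0,0.005],[[0.012,-0.11,0.0],0,0.005],[[0.017,-0.155,0.0],0,0.005],[[0.022,-0.2,0.0],0,0.005]])

```text
t: 29.8
tool_pos: [606.4, 14.3, 229.3]
tool_rot: [180.0, -0.0, 179.3]
force: [0.5, -0.6, -0.5]
grip_width: 0.172
```

carry_out(series=[[[0.005,-0.045,0.0],0,0.005],[[0.01,-0.09,0.0],0,0.005],[[0.015,-0.135,0.0],0,0.005],[[0.02,-0.18,0.0],0,0.005],[[0.025,-0.225,0.0],0,0.005]])

```text
t: 30.3
tool_pos: [578.4, -210.6, 229.4]
tool_rot: [180.0, -0.0, 179.2]
force: [1.8, -0.7, -0.2]
grip_width: 0.174
```

```bash
python3 -c "
from h import *
print(arm.state()['tool_pos'])
go(550.5,-450.6,230,179.2)
"
```

```text
[ 578.37190928 -210.58043667  229.35927341]
shift [ 0.0247 -0.2404 -0.0006] turn 0.04 | q [-20.   22.8  12.2  79.5   0.  -19.2]
```

carry_out(series=[[[0.005,-0.045,0.0],0,0.005],[[0.01,-0.09,0.0],0,0.005],[[0.015,-0.135,0.0],0,0.005],[[0.02,-0.18,0.0],0,0.005],[[0.023,-0.22,0.0],0,0.005]])

```text
t: 30.8
tool_pos: [552.2, -430.7, 229.2]
tool_rot: [180.0, -0.0, 179.2]
force: [0.1, 0.1, 0.2]
grip_width: 0.174
```

carry_out(series=[[[0.002,-0.018,0.0],0,0.005],[[0.002,-0.018,0.0],0,0.005],[[0.002,-0.018,0.0],0,0.005],[[0.002,-0.018,0.0],0,0.005]])

```text
t: 31.2
tool_pos: [551.1, -445.4, 229.6]
tool_rot: [180.0, -0.0, 179.3]
force: [0.2, 0.2, -0.5]
grip_width: 0.177
```

```bash
python3 -c "
from h import *
im=arm.grab_frame('wrist')
cv2.imwrite('pics/w21.png',im)
im=arm.grab_frame('top')
cv2.imwrite('pics/t21.png',cv2.resize(im[120:280,330:512],None,fx=4,fy=4,interpolation=2))
print(arm.state()['tool_pos'])
go(550.5,-450.6,152.5,179.2)
"
```

```text
[ 551.28768213 -445.24161483  229.957853  ]
shift [ 0.0007 -0.0054  0.0775] turn 0.12 | q [-38.9  33.   29.4  86.4   0.  -38.2]
```

View pics/w21.png

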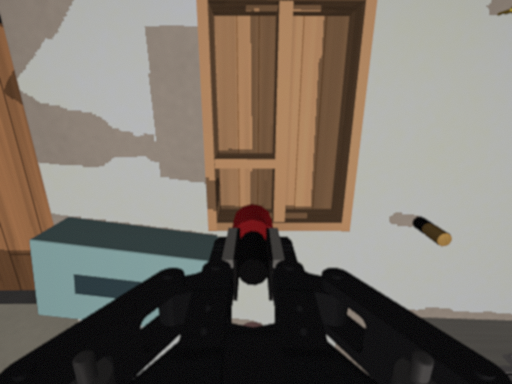

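View pics/t21.png

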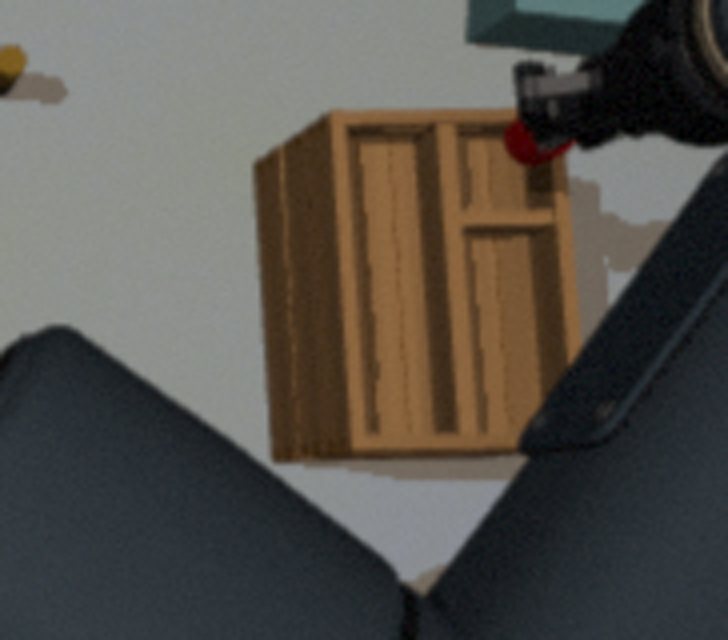

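```bash
python3 -c "
from h import *
info=arm.camera_info('top')
f=lambda x,y,z:onplane(info,(330+(x+.5)/4-.5,120+(y+.5)/4-.5),z)
A,B=f(333,110,148),f(352,453,148);m=(A+B)/2;d=(A-B)/np.linalg.norm(A-B);n=np.array([d[1],-d[0],0])
c=m+65*n;print(A,B,np.linalg.norm(A-B),'centre',c,'comp',c+62*d+31*n)
i=arm.camera_info('wrist')
print('left wall outer',onplane(i,(206,190),148),'div left',onplane(i,(275,190),146),'cross lower',onplane(i,(245,167),146),'end outer',onplane(i,(320,231),148))
print([proj(i,(550.5,y,148)).round(1) for y in(-483,-475,-423,-418)])
"
```

```text
[ 585.14151893 -355.99725311  148.        ] [ 393.28296201 -351.5054244   148.        ] 191.9111314829238 centre [ 487.69086511 -418.73353183  148.        ] comp [ 548.94830103 -451.17619733  148.        ]
left wall outer [ 542.70266338 -485.12689502  148.        ] div left [ 544.09638317 -424.61573227  146.        ] cross lower [ 523.07252242 -450.65164937  146.        ] end outer [ 583.43284793 -382.96670981  148.        ]
[array([209. , 198.4]), array([218. , 198.3]), array([276.9, 197.6]), array([282.6, 197.5])]
```

carry_out(series=[[[0.002,-0.006,0.0],0,0.005],[[0.002,-0.006,0.025],0,0.005],[[0.002,-0.006,0.05],0,0.005],[[0.002,-0.006,0.065],0,0.005],[[0.002,-0.006,0.073],0,0.005]])

```text
t: 31.8
tool_pos: [548.3, -451.9, 155.2]
tool_rot: [179.9, -0.1, 179.3]
force: [-0.1, 0.5, -0.7]
grip_width: 0.173
```

carry_out(series=[[[0.0,0.0,0.002],0,0.005],[[0.0,0.0,0.003],0,0.005],[[0.0,0.0,0.003],0,0.005]])

```text
t: 32.1
tool_pos: [549.1, -452.7, 154.6]
tool_rot: [-180.0, 0.1, 179.2]
force: [-0.1, -0.3, -0.2]
grip_width: 0.174
```

carry_out(series=[[[0.0,0.0,0.0015],0,0.005],[[0.0,0.0,0.0025],0,0.005],[[0.0,0.0,0.0025],0,0.005]])

```text
t: 32.4
tool_pos: [549.0, -452.6, 151.6]
tool_rot: [-180.0, 0.0, 179.2]
force: [1.1, -0.7, 1.9]
grip_width: 0.172
```

carry_out(series=[[[0.0,0.0,0.0],0,0.02],[[0.0,0.0,0.0],0,0.03],[[0.0,0.0,0.0],0,0.04],[[0.0,0.0,0.0],0,0.04],[[0.0,0.0,0.0],0,0.04]])

```text
t: 32.9
tool_pos: [548.8, -452.4, 151.0]
tool_rot: [180.0, -0.0, 179.2]
force: [-0.8, -0.7, 0.7]
grip_width: 0.47
```

carry_out(series=[[[0.0,0.0,-0.02],0,0.04],[[0.0,0.0,-0.05],0,0.04],[[0.0,0.0,-0.09],0,0.04],[[0.04,0.03,-0.12],0,0.04],[[0.08,0.07,-0.12],0,0.04]])

```text
t: 33.4
tool_pos: [480.6, -392.5, 272.5]
tool_rot: [-179.8, 0.2, 179.2]
force: [-0.5, 0.3, -0.2]
grip_width: 0.468
```

carry_out(series=[[[0.0,0.05,0.0],0,0.04],[[0.0,0.1,0.0],0,0.04],[[0.0,0.15,0.0],0,0.04],[[0.0,0.2,0.0],0,0.04],[[0.0,0.25,0.0],0,0.04]])

```text
t: 33.9
tool_pos: [482.3, -139.3, 270.5]
tool_rot: [-180.0, 0.0, 179.2]
force: [1.4, 1.0, 0.3]
grip_width: 0.47
```

```bash
python3 -c "
from h import *
cv2.imwrite('pics/t22.png',arm.grab_frame('top'))
im=arm.grab_frame('scene')
cv2.imwrite('pics/s22.png',im)
cv2.imwrite('pics/s22c.png',cv2.resize(im[80:220,30:180],None,fx=4,fy=4,interpolation=2))
cv2.imwrite('pics/t22c.png',cv2.resize(cv2.imread('pics/t22.png')[120:280,330:512],None,fx=4,fy=4,interpolation=2))
"
```

```text
(no output)
```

View pics/t22.png

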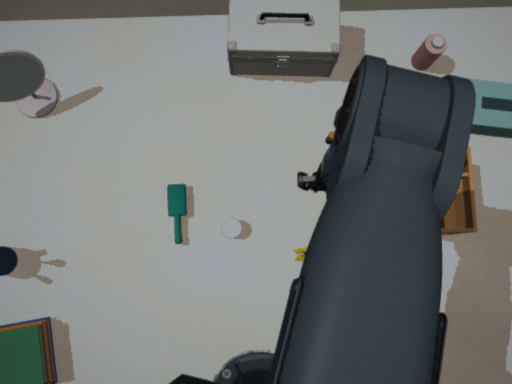

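View pics/s22c.png

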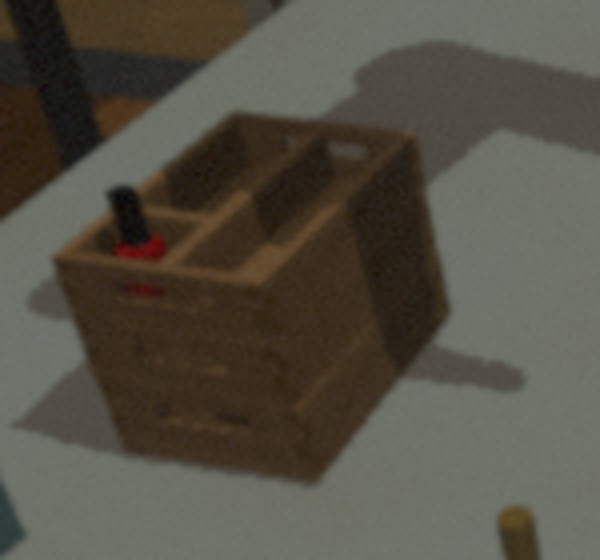

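View pics/t22c.png

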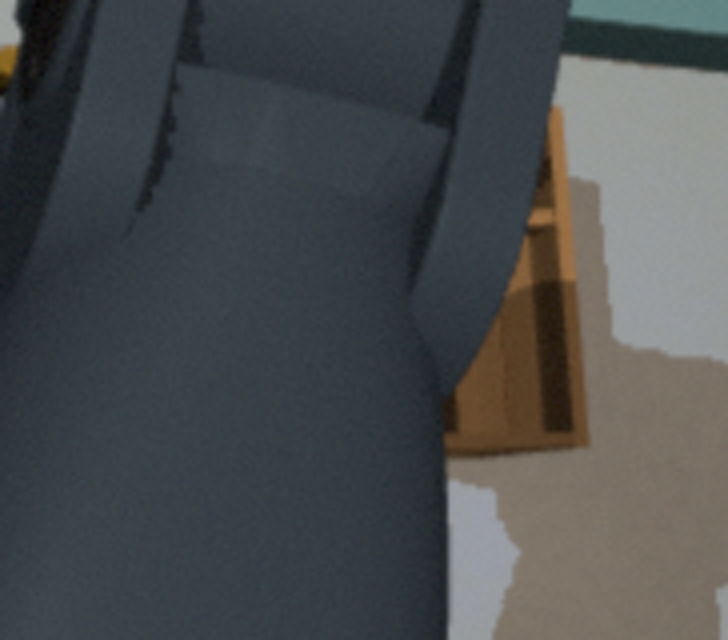

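Stack is flush and the polish stands in the corner compartment. I'll move clear for one full check from above.

carry_out(series=[[[0.0,0.05,0.0],0,0.04],[[0.0,0.1,0.0],0,0.04],[[0.0,0.15,0.0],0,0.04],[[0.0,0.2,0.0],0,0.04],[[0.0,0.25,0.0],0,0.04]])

```text
t: 34.5
tool_pos: [486.0, 110.5, 270.5]
tool_rot: [180.0, 0.0, 179.2]
force: [1.1, -0.7, 0.5]
grip_width: 0.464
```

carry_out(series=[[[0.0,0.0,0.0],0,0.04],[[0.0,0.0,0.0],0,0.04],[[0.0,0.0,0.0],0,0.04],[[0.0,0.0,0.0],0,0.04],[[0.0,0.0,0.0],0,0.04]])

```text
t: 35.0
tool_pos: [486.3, 107.6, 270.4]
tool_rot: [180.0, 0.0, 179.1]
force: [-0.4, -0.3, -0.4]
grip_width: 0.469
```

```bash
python3 -c "
from h import *
im=arm.grab_frame('top')
cv2.imwrite('pics/t23.png',cv2.resize(im[100:280,260:512],None,fx=3,fy=3,interpolation=2))
print(onplane(arm.camera_info('top'),(332,133.5),58))
"
```

```text
[ 645.88035202 -193.06791128   58.        ]
```

View pics/t23.png

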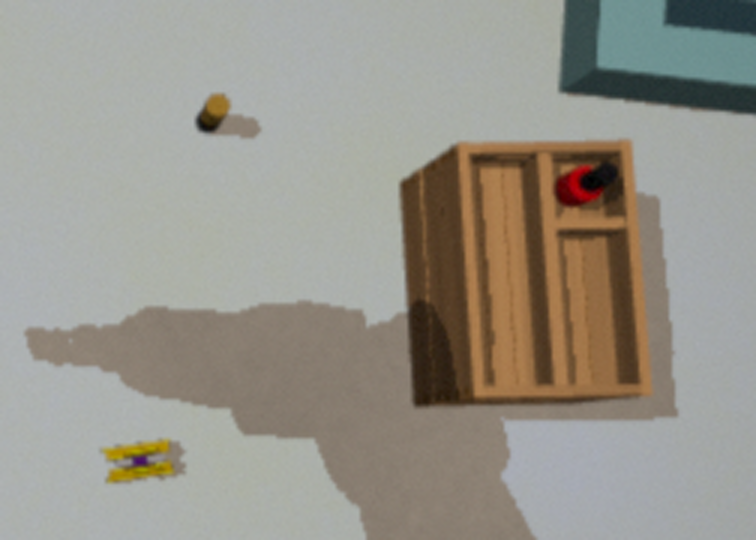

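```bash
python3 -c "
from cell import arm
print(arm.sign_off())"
```

```text
the job is handed in; nothing more can be done
None
```

The stack is built as asked and handed in at about 35 s of the 134 s allowed; sign-off gave no verdict.

**What I did, in order:**
1. I laid the comb flat in the bottom tier.
2. I seated the middle tier, pinched by its divider.
3. I stood the purple clip in the middle tier's +x compartment.
4. I seated the top tier.
5. I stood the nail polish in its small corner compartment.

**What the last checks showed:**
- **Seating:** both tiers touched down at the expected heights. The tool read 77.8 mm (expected 77.8) for the middle tier and 124.0 mm (expected 123.9) for the top. The final top and scene pictures show the three tiers flush.
- **Contents:** the final pictures show the polish upright in the corner compartment. The comb and clip were checked in the wrist pictures before each was covered.
- **Bystanders:** the lipstick, jar and brush were standing where they started, seen after the last placement. I did not measure the jar or brush positions again. The yellow clip was left alone.
- **Forces:** readings after each move stayed under 8 N.

**What disagreed:**
- **Top tier, sideways:** while held up over the stack, the top camera and the tool reading differed by about 3 mm. I split the difference, and a second look lower down put it within about 1 mm of the middle tier.
- **Polish, in x:** the views differed by about 5 mm, or more by the crude base-edge estimate, so I re-centred the gripper before closing.

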